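Set up the bench shield, then lift the source vial with tongs

ROBOT

A 6-joint arm with a two-finger parallel gripper is mounted at the origin on a cart in front of the work surface, level with it; the furniture and walls round the work are solid. World frame = base frame: x ahead of the robot, y to its left, z up, the work surface at z = 0. Lengths are in m, angles in rad, forces in N, time in s.
With the tool pointing down it reaches from about 0.35 to 0.975 m from the base axis. Payload 4.9 kg.
Tool frame: the origin (TCP) lies midway between the tips of the shut fingers; the grasp point (between the pads) lies 19 mm behind it; z points along the fingers, y is the direction in which the jaws open and shut (so a half turn about z gives the same grasp; the last joint's range is limited). The gripper opens to 85 mm and grips with 20 to 120 N. Pads are 22 mm wide; open, the fingers measure 114 mm over their backs; the gripper's body (76 mm by 85 mm) begins 54 mm behind the grasp point. The pads swing forward as they close: fully open they stand 13 mm farther back than shut.
Start: joints at [1.178, 0.053, 1.613, -0, 1.476, -0.119], TCP at [0.169, 0.602, 0.231] pointing down, gripper open.
Joint ranges: [-3.01, 3.01], [-1.01, 2.22], [0.06, 2.58], [-1.02, 4.17], [0.09, 2.62], [-3.14, 3.14]. Speed limits (rad/s): [2.57, 2.57, 3.14, 3.14, 3.14, 3.14].

INTERFACE

Orientations are given as a rotation vector (axis times angle).
In Python, from station import ctrl gives the robot as it stands.
- The arm moves only by the tool drive_tool, never from a script. Its argument "moves" is one flat list of numbers, 7 for each row, row after row: the turn, a rotation vector about the world's x, y, z in degrees, then the shift along the world's x, y, z in m, then the closure, from 0 (fully open) to 1 (shut). A call has exactly 5 rows; each row shifts and turns the commanded pose from where the row before left it; what a row does not reach is not made up. A row lasts 1/8 s, in which the tool goes at most 62.5 mm and 10.7 degrees, less where a joint would pass 70% of its speed; a pose out of reach is approached as far as the arm can. A call is refused whole if a number of a shift passes 0.0625 or a number of a turn 10.7, either way. A call with a gripper value outside its range is refused whole. The fingers move at their own pace and stop on an object; "newtons" is the grip in N (left out, the last holds). Time passes only in rows, so rows that do not move let the fingers close, or fill a call up. It gives the time, the measured TCP pose, the force and the opening at its end, in the units of the state.
- ctrl.get_obs(): the state, without advancing time (a new reading comes with each control period).
- ctrl.get_image(name): name is "scene" or "top" or "wrist"; returns the picture (420x560x3 uint8, red, green, blue); there is no depth.
- ctrl.get_calibration(name): a dict with "fx", "fy", "cx", "cy" (pixels), "rvec" (rotation vector, rad) and "tvec" (3), from world to camera coordinates, as OpenCV has them; the wrist camera has in their place "T_tool_cam" (4x4, takes a point from camera to tool coordinates, whose origin is the TCP and whose axes are the flange's). Camera axes: x right, y down, z forward; pixel columns grow to the right and rows downward; lengths in m; the calibration is good to about 2 mm. The wrist camera is an equidistant fisheye: a pixel r from the principal point sees the ray r / f radians off the axis. A picture is of the moment at which its call begins: read the wrist's pose just before it. get_calibration takes no time and is no camera call.
- ctrl.finish_job(): hands the job in, once; it reports no verdict.
The state is a dict: "t": time; "q": joint angles; "dq": joint speeds; "effort": joint torques, N m; "tool_pos": TCP position; "tool_rot": TCP orientation; "contact_force": force on the tool from outside, world axes, zero at the start; "wrist_torque": the same for the moment, N m; "opening": finger opening in m.
Only numpy, scipy, OpenCV 4.12 (cv2) and the standard library are available. Lean on these libraries where they do the work, as an engineer would, in place of code of your own. Each camera call takes 0.05 s, during which the arm holds its last target.

TASK

Before the source comes out, set up the bench shield: take the clear panel from the peg rack and slide it down into the slot of the metal foot until it sits fully home, and let go of it. Then pick up the spring tongs, close their jaws on the small vial that stands in the lead pot (never touch the vial with the gripper itself) and lift it out to about 10 cm above its pot, behind the shield. Finish there, still squeezing the tongs and holding the vial upright over its pot; leave the pot where it stands and the lid, beaker, wash bottle and timer alone.

Things in the scene. Friction and masses are not known exactly. Their poses are not given: they have to be found in the camera images.
- panel_strip (a point): Centre of the aluminium grip strip on the top edge of the clear acrylic shield panel: sheet 8 thick (x), 140 wide (y), 130 tall (z), bottom edge bevelled 2.5, about 220 g; strip 13 thick, 140 long, 24 tall. This point is 118 above the panel's bottom edge. At the start the panel stands upright and loose between the rack's pegs, its bottom edge 8 above the bench.
- panel_foot (a point): Centre of the panel's bottom edge; axes as the panel (x through its thickness, y along its width, z up).
- foot_slot (a point): Centre of the floor of the slot in the shield's foot, an aluminium bar 44 x 180 x 36 tall on a flange 84 wide, fixed to the bench. Slot: open at the top, ends closed, 10.5 wide (x), 146.5 long (y), 28 deep; its floor is 8 above the bench. x across the slot, towards the pot; y along it; z up. The panel fits either way round.
- rack: White plastic peg rack fixed to the bench: a board 92 x 170 x 8 with two rows of four upright pegs, 8 in diameter, standing up to 53 above the bench. The panel stands in the middle gap (11 wide) along the board's length (y). Origin under its centre.
- tongs_grip (a point): Point midway between the two grip flats of the steel spring tongs, 10 above their underside; x points to the jaws, y to the left arm, z up. The tongs lie flat on the bench, 240 long, 20 tall, 92 g; they balance at this point. The ribbed flats are 50 long (x) and 20 tall; over their outer faces they are 56 apart when the tongs are open, 37 when the jaws hold the vial (faces near parallel).
- tongs_jaws (a point): Point midway between the two jaws, 117 in front of tongs_grip, same height and axes. The white plastic jaws are 10 tall, shallow V cradles 30 long; the gap between them is 60 when open, about 44 when the flats are squeezed to 49.
- tongs_left (a joint): Angle by which the left arm has closed (rad): 0 open, about 0.1 with the vial in the jaws, 0.139 quite shut; the right arm follows it. A spring presses the grip flats apart, with about 5 N when open and 9 N on the vial: squeezed to between 46 and 52 mm they can be carried with the jaws still open.
- vial_centre (a point): Centre (half-way up) of the sample vial: upright cylinder 25 in diameter and 47 tall with a black cap 11 tall, 20 g. It stands loose in the pot; its foot is 6 and its top 53 above the bench, so 26 of it, from 27 to 53, stand out of the pot. z is the vial's axis.
- pot_rim (a point): Centre of the mouth of the grey lead pot: round, 58 in diameter, 27 tall, 0.7 kg, bore 29 in diameter and 21 deep. It stands loose on the bench behind the foot.
- pot_lid: The pot's round grey lid with a knob, 58 in diameter, 27 tall, lying aside. Origin under its centre. Leave alone.
- beaker: Glass beaker 59 x 64 x 67 tall. Origin under its centre. Leave alone.
- wash_bottle: White wash bottle with a bent red spout, 66 x 96 x 195 tall. Origin under its centre. Leave alone.
- timer: Flat square white timer 63 x 63 x 21 tall. Origin under its centre. Leave alone.
Things that resemble listed ones, but are neither listed nor needed, are in the scene too. What is shaped like the part that bears panel_strip but pink is not meant. What is shaped like the part that bears pot_rim but yellow is not meant.

How it is judged:
By the outcome, as a careful person would: the job done as asked, in the order asked, and still so for the second after the job is handed in, while the arm keeps its last pose, push and grip.
It also fails if it takes over 64 s, if anything falls off the work surface, if the arm or the gripper's body presses on something with over 40 N, if the wrist force passes 120 N, or if a joint passes its speed limit or range.

## Working session

There is one attempt and no reset: what is moved stays moved. The work goes in short steps, Python scripts to look and compute and a tool call to move; the robot and the scene stay as the last step left them, time stands still between calls to the robot, and variables do not carry over. Pictures are saved under pics/ and viewed, and the job is handed in when it is done.

Besides the shell and the picture viewer there is one more tool, called as a command line: name --argument value ..., lists and objects as JSON in quotes. drive_tool: Moves the arm, as the interface text tells. Its arguments: {"type":"object","properties":{"moves":{"type":"array","items":{"type":"number"}},"newtons":{"type":"number"}},"required":["moves"]}

```bash
ls; mkdir -p pics
cat > h.py <<'E'
import numpy as np, cv2
from scipy.spatial.transform import Rotation as R
from station import ctrl
def cam(n):
    c=ctrl.get_calibration(n); K=np.array([[c['fx'],0,c['cx']],[0,c['fy'],c['cy']],[0,0,1]],float)
    return K,R.from_rotvec(np.ravel(c['rvec'])).as_matrix(),np.ravel(c['tvec'])
def plane(n,px,z):
    K,Rm,t=cam(n); px=np.atleast_2d(px).astype(float)
    d=(Rm.T@np.linalg.inv(K)@np.c_[px,np.ones(len(px))].T).T; o=-Rm.T@t
    return o+d*((z-o[2])/d[:,2])[:,None]
def proj(n,P):
    K,Rm,t=cam(n); q=(K@(Rm@np.atleast_2d(P).T+t[:,None])).T
    return q[:,:2]/q[:,2:]
def wproj(P,obs):
    c=ctrl.get_calibration('wrist'); T=np.array(c['T_tool_cam'])
    Rt=R.from_rotvec(obs['tool_rot']).as_matrix()
    Pt=(np.atleast_2d(P)-obs['tool_pos'])@Rt
    Pc=(Pt-T[:3,3])@T[:3,:3]
    th=np.arctan2(np.linalg.norm(Pc[:,:2],axis=1),Pc[:,2]); ph=np.arctan2(Pc[:,1],Pc[:,0])
    return np.c_[c['cx']+c['fx']*th*np.cos(ph),c['cy']+c['fy']*th*np.sin(ph)]
def wplane(px,z,obs):
    c=ctrl.get_calibration('wrist'); T=np.array(c['T_tool_cam'])
    px=np.atleast_2d(px).astype(float); u=(px[:,0]-c['cx'])/c['fx']; v=(px[:,1]-c['cy'])/c['fy']
    th=np.hypot(u,v); s=np.where(th>1e-9,np.sin(th)/np.maximum(th,1e-9),1)
    d=np.c_[u*s,v*s,np.cos(th)]
    Rt=R.from_rotvec(obs['tool_rot']).as_matrix()
    d=d@T[:3,:3].T@Rt.T; o=Rt@T[:3,3]+obs['tool_pos']
    return o+d*((z-o[2])/d[:,2])[:,None]
def snap(n,f):
    o=ctrl.get_obs(); im=ctrl.get_image(n); cv2.imwrite('pics/'+f,im[:,:,::-1]); return o,im
def st():
    o=ctrl.get_obs()
    print('t',o['t'],'q',np.round(o['q'],3),'p',np.round(o['tool_pos'],4),'r',np.round(o['tool_rot'],4),'F',np.round(o['contact_force'],1),'open',o['opening'])
    return o
E
python3 - <<'E'
from h import *
for n in ['scene','top','wrist']: snap(n,n+'0.png')
st(); print(R.from_rotvec(ctrl.get_obs()['tool_rot']).as_matrix().round(3))
for n in ['scene','top','wrist']: print(ctrl.get_calibration(n))
E
```

```text
pics
t 0.15 q [ 1.178  0.053  1.614  0.     1.476 -0.119] p [0.1688 0.6012 0.2303] r [-4.2880e-01 -3.1118e+00  2.6000e-03] F [-0.6  0.3 -0.9] open 0.08547702751383436
[[-0.963  0.27  -0.001]
 [ 0.27   0.963 -0.002]
 [ 0.    -0.002 -1.   ]]
{'fx': 539.1653282133564, 'fy': 539.1653282133564, 'cx': 271.0192064947075, 'cy': 210.68087515073432, 'rvec': array([ 1.97265742, -0.42442839,  0.30390087]), 'tvec': array([-0.433854  ,  0.21456726,  1.47777682])}
{'fx': 471.9584808243449, 'fy': 471.9584808243449, 'cx': 279.55170972906984, 'cy': 211.1295188323521, 'rvec': array([ 2.4176652 , -1.66492887,  0.20911976]), 'tvec': array([-0.10587787,  0.5191731 ,  1.59103317])}
{'fx': 325.19226210127806, 'fy': 325.19226210127806, 'cx': 273.41461790983556, 'cy': 214.2467864802906, 'T_tool_cam': array([[-1.02697815e-03, -9.44763786e-01, -3.27750415e-01,
         8.44809547e-02],
       [ 9.99999455e-01, -9.08396816e-04, -5.14895396e-04,
        -1.43429140e-03],
       [ 1.88727090e-04, -3.27750765e-01,  9.44764204e-01,
        -1.43324284e-01],
       [ 0.00000000e+00,  0.00000000e+00,  0.00000000e+00,
         1.00000000e+00]])}
```

View pics/scene0.png

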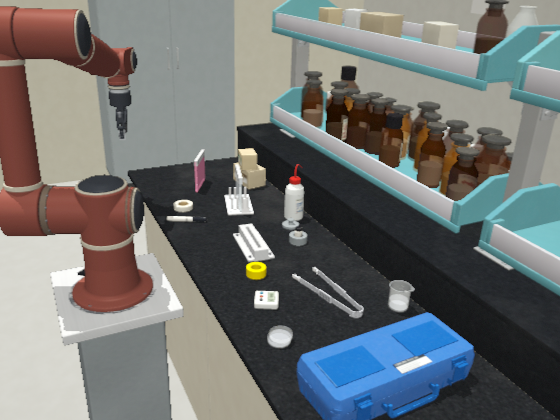

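View pics/top0.png

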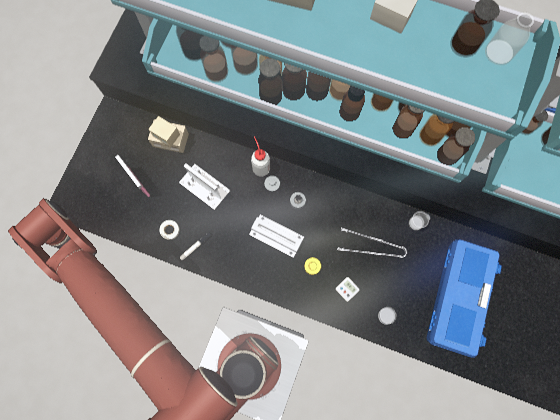

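View pics/wrist0.png

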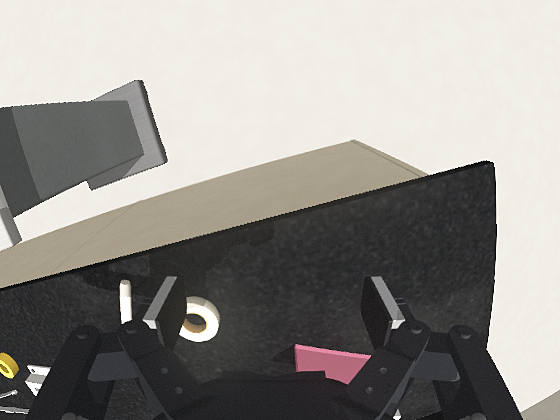

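Run:
```python
import cv2
a=cv2.imread('pics/top0.png'); 
cv2.imwrite('pics/t1.png',cv2.resize(a[125:285,165:325],(800,800),interpolation=cv2.INTER_CUBIC)[:600*800//600])
b=cv2.resize(a[140:260,170:320],None,fx=5,fy=5,interpolation=cv2.INTER_CUBIC);cv2.imwrite('pics/t1.png',b)
b=cv2.resize(a[200:300,325:425],None,fx=6,fy=6,interpolation=cv2.INTER_CUBIC);cv2.imwrite('pics/t2.png',b)
s=cv2.imread('pics/scene0.png');b=cv2.resize(s[150:270,210:330],None,fx=5,fy=5,interpolation=cv2.INTER_CUBIC);cv2.imwrite('pics/s1.png',b)
```

```text
(no output)
```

View pics/t1.png

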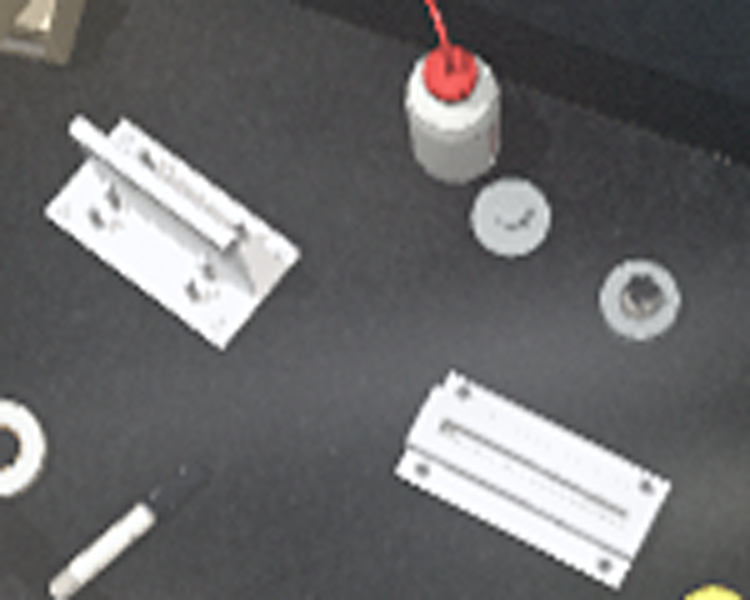

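View pics/t2.png

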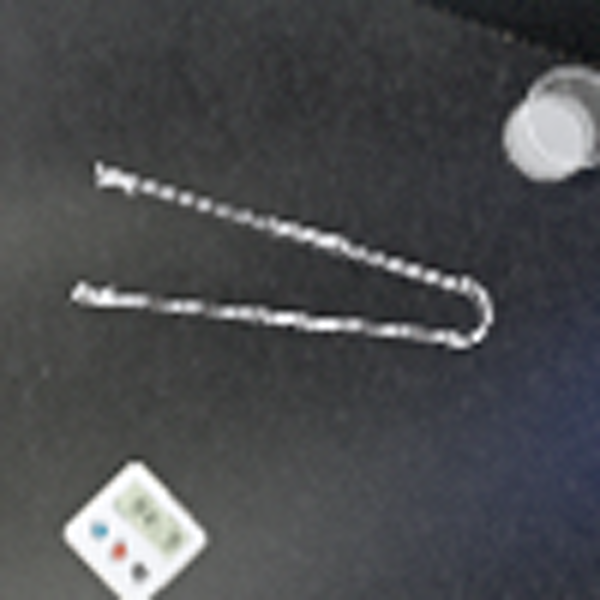

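View pics/s1.png

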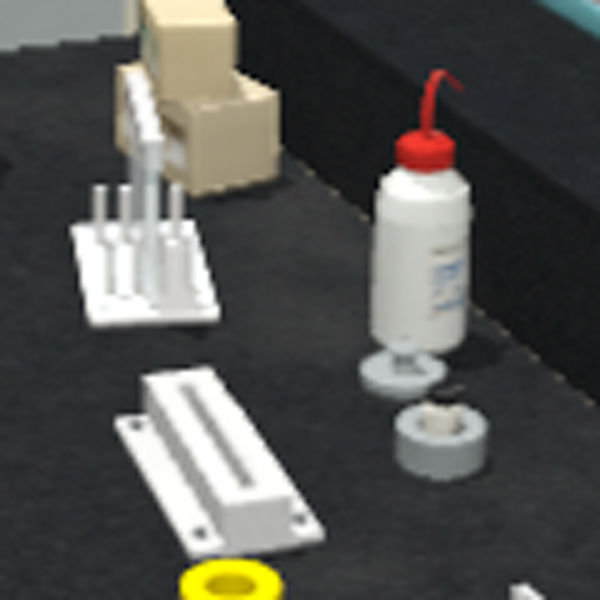

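Run:
```python
from h import *
f=lambda p:np.array(p)/5.+[170,140]-0.4
g=lambda p:np.array(p)/6.+[325,200]-0.4
a=plane('top',f([[68,122],[90,122],[243,228],[230,250]]),.138);print('strip ends',a.round(3))
print('rack',plane('top',f([[122,118],[300,252],[222,348],[46,210]]),.008).round(3))
s=plane('top',f([[443,428],[627,515]]),.036);print('slot',s.round(4),s.mean(0),np.linalg.norm(s[0]-s[1]))
print('flange',plane('top',f([[455,370],[668,485],[620,587],[397,472]]),.006).round(4))
print('pot',plane('top',f([[640,300]]),.027).round(4),'lid',plane('top',f([[511,217]]),.015).round(3),'bottle',plane('top',f([[455,150]]),.0).round(3))
print('yellow',plane('top',[[313,266]],.027).round(3))
t=plane('top',g([[103,178],[82,293],[330,240],[310,324],[470,285],[465,342],[490,312]]),.015);print('tongs: jawL jawR flats tail',t.round(4))
print('timer',plane('top',[[347,288]],.02).round(3),'beaker',plane('top',[[419,220]],.02).round(3))
print('pink base', plane('scene',[[196,188]],0.1))
```

```text
strip ends [[0.543 0.448 0.138]
 [0.548 0.434 0.138]
 [0.516 0.306 0.138]
 [0.498 0.309 0.138]]
rack [[0.594 0.454 0.008]
 [0.545 0.291 0.008]
 [0.458 0.316 0.008]
 [0.508 0.478 0.008]]
slot [[ 0.4544  0.1409  0.036 ]
 [ 0.4423 -0.0026  0.036 ]] [0.44834685 0.06918093 0.036     ] 0.14401671011936695
flange [[ 0.5032  0.1521  0.006 ]
 [ 0.4787 -0.0216  0.006 ]
 [ 0.3975 -0.0151  0.006 ]
 [ 0.4182  0.1634  0.006 ]]
pot [[0.5948 0.0438 0.027 ]] lid [[0.623 0.155 0.015]] bottle [[0.662 0.214 0.   ]]
yellow [[ 0.389 -0.09   0.027]]
tongs: jawL jawR flats tail [[ 0.5513 -0.1415  0.015 ]
 [ 0.4812 -0.1526  0.015 ]
 [ 0.5639 -0.2798  0.015 ]
 [ 0.5117 -0.2843  0.015 ]
 [ 0.5677 -0.3656  0.015 ]
 [ 0.5342 -0.3729  0.015 ]
 [ 0.5565 -0.3814  0.015 ]]
timer [[ 0.36  -0.226  0.02 ]] beaker [[ 0.681 -0.389  0.02 ]]
pink base [[0.36233038 0.37292467 0.1       ]]
```

drive_tool --moves '[0,0,-9.1,0.0357,-0.0227,0.004,0,0,0,-9.1,0.0357,-0.0227,0.004,0,0,0,-9.1,0.0357,-0.0227,0.004,0,0,0,-9.1,0.0357,-0.0227,0.004,0,0,0,-9.1,0.0357,-0.0227,0.004,0]'

```text
t: 0.78
tool_pos: [0.3484, 0.4872, 0.251]
tool_rot: [-1.606, -2.7, 0.001]
contact_force: [0.7, -0.2, 0.6]
opening: 0.0856
```

drive_tool --moves '[0,0,-9.1,0.0357,-0.0227,0,0,0,0,-9.1,0.0357,-0.0227,0,0,0,0,-9.1,0.0357,-0.0227,0,0,0,0,-9.1,0.0357,-0.0227,0,0,0,0,-9.1,0.0357,-0.0227,0,0]'

```text
t: 1.4
tool_pos: [0.5269, 0.3737, 0.2508]
tool_rot: [-2.525, -1.869, 0.001]
contact_force: [-0.3, -0.0, 0.4]
opening: 0.085
```

Run:
```python
from h import *
st(); o,im=snap('wrist','w1.png'); o2=st()
snap('top','top1.png')
print(wproj([[.526,.374,.138],o['tool_pos']],o))
```

```text
t 1.4 q [0.502 0.091 1.54  0.    1.511 0.798] p [0.5269 0.3737 0.2508] r [-2.5251e+00 -1.8688e+00  1.1000e-03] F [-0.3 -0.   0.4] open 0.08497710794245035
t 1.45 q [ 0.496  0.094  1.537 -0.004  1.51   0.801] p [0.5307 0.3706 0.2506] r [2.5295e+00 1.8571e+00 4.0000e-04] F [ 1.  -4.1  0.6] open 0.08536100114519556
[[272.29365387 207.66987818]
 [273.38962493 276.52840978]]
```

View pics/w1.png

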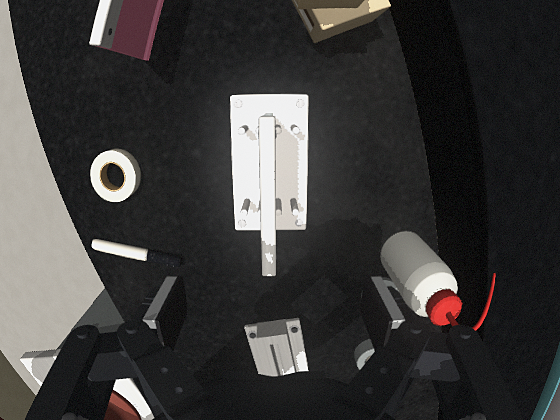

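Run:
```python
from h import *
st(); o,im=snap('wrist','w2.png'); st()
cv2.imwrite('pics/w2c.png',cv2.resize(im[85:295,205:335,::-1],None,fx=2.8,fy=2.8,interpolation=cv2.INTER_CUBIC))
for r in [125,150,175,200,220,240,255,265,270,272,274,276,278]: print(r,im[r,252:284].mean(1).astype(int))
```

```text
t 1.5 q [ 4.990e-01  9.300e-02  1.539e+00 -1.000e-03  1.511e+00  7.960e-01] p [0.5286 0.3721 0.2505] r [ 2.5248e+00  1.8676e+00 -1.3000e-03] F [-0.7 -0.8  0.6] open 0.0851746228509624
t 1.55 q [0.501 0.092 1.54  0.    1.511 0.795] p [0.5271 0.3734 0.2505] r [-2.5222e+00 -1.8726e+00  2.0000e-03] F [-0.7 -1.6  0.2] open 0.08546104487122963
125 [242 244 249 185 200 243 243 241 241 241 241 241 241 242 241 241 241 244
 243 209  69 102 111 112 107 105 138 219 211 209 221 244]
150 [241 241 242 248 184 232 242 241 242 241 241 240 241 242 242 242 240 243
 247 214 122 222 214 212 214 209 214 212 211 211 213 212]
175 [241 240 242 247 201 225 241 242 241 241 242 242 240 241 242 241 242 242
 246 226 139 217 212 210 210 213 211 211 212 212 209 210]
200 [241 240 242 243 247 159 231 244 240 240 241 241 241 242 241 241 241 241
 244 242 186  82 114 118 116 110 108 179 219 213 210 209]
220 [240 240 240 241 241 241 210 234 241 241 241 240 241 239 240 241 241 241
 242 240 202 130 217 209 206 208 206 206 210 208 206 207]
240 [ 51  52  54  51  52  44  69 162 178 183 242 246 244 242 241 240 239 239
 242 246
[... 230 characters left out ...]
178 185 186 185 184 184 180 175
 175 184 161  80  34  43  42  40  47  41  43  43  43  44]
270 [ 40  38  40  44  41  39  31  90 166 183 178 182 185 185 184 179 177 175
 175 183 163  85  33  45  45  44  41  40  47  47  52  54]
272 [ 41  38  39  43  43  39  33  81 166 184 181 180 184 186 185 184 179 176
 174 185 162  92  28  35  41  39  43  44  40  46  42  43]
274 [ 46  43  37  45  42  38  34  34 126 180 176 177 180 183 182 177 174 251
 248 175 127  36  29  34  40  41  38  40  42  43  42  40]
276 [37 45 43 38 39 36 38 34 31 35 31 31 30 33 31 31 34 30 26 38 37 34 37 42
 37 39 43 42 37 31 29 29]
278 [38 37 37 38 39 35 36 41 43 40 42 39 42 43 40 42 37 36 39 41 38 39 37 34
 36 36 34 38 25 29 27 28]
```

View pics/w2c.png

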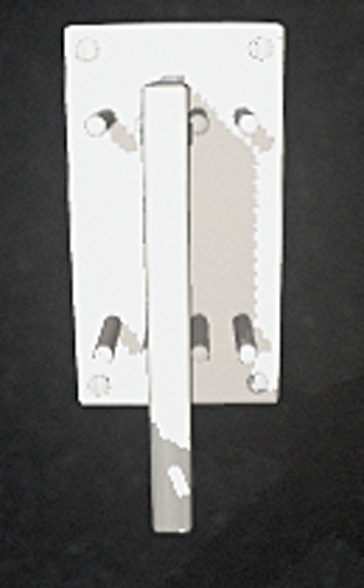

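Run:
```python
from h import *
o=ctrl.get_obs()
P=wplane([[255.8,125],[272,125],[256.2,150],[272,150],[257.2,200],[272.3,200],[258.7,245],[272.8,245],[259,270],[273,270],[264,116],[266,275]],.138,o)
print(P.round(4)); print(np.linalg.norm(P[-1]-P[-2]))
m=(P[:10:2]+P[1:10:2])/2; print(m.round(4)); d=np.polyfit(m[:,1],m[:,0],1); print('yaw',np.degrees(np.arctan(d[0])))
c=(P[-1]+P[-2])/2; print('centre y',c, 'x at',np.polyval(d,c[1]))
y=R.from_rotvec(o['tool_rot']).as_matrix()[:,1]; print(o['tool_pos'],'tool y yaw',np.degrees(np.arctan2(y[1],y[0])))
```

```text
[[0.5336 0.4423 0.138 ]
 [0.5457 0.4386 0.138 ]
 [0.5279 0.4233 0.138 ]
 [0.5399 0.4196 0.138 ]
 [0.5162 0.3836 0.138 ]
 [0.5281 0.38   0.138 ]
 [0.505  0.3447 0.138 ]
 [0.5167 0.3412 0.138 ]
 [0.4977 0.3211 0.138 ]
 [0.5097 0.3175 0.138 ]
 [0.5418 0.4472 0.138 ]
 [0.5021 0.3144 0.138 ]]
0.13862542735498018
[[0.5396 0.4405 0.138 ]
 [0.5339 0.4214 0.138 ]
 [0.5222 0.3818 0.138 ]
 [0.5109 0.3429 0.138 ]
 [0.5037 0.3193 0.138 ]]
yaw 16.478396603333124
centre y [0.5219597  0.38078138 0.138     ] x at 0.5219255121284148
[0.52706946 0.37338017 0.25049099] tool y yaw -16.816493561455026
```

drive_tool --moves '[0,0,0.3,-0.005,0.007,-0.02,0,0,0,0,0,0,-0.04,0,0,0,0,0,0,-0.04,0,0,0,0,0,0,-0.03,0,0,0,0,0,0,0,0]'

```text
t: 2.17
tool_pos: [0.5168, 0.3813, 0.1162]
tool_rot: [-2.512, -1.885, 0.014]
contact_force: [-0.2, -1.5, -0.9]
opening: 0.0854
```

Run:
```python
from h import *
st(); o,im=snap('wrist','w3.png'); st()
```

```text
t 2.175 q [0.52  0.191 1.661 0.    1.299 0.803] p [0.5168 0.3813 0.1162] r [-2.5118 -1.8845  0.0137] F [-0.2 -1.5 -0.9] open 0.08543195737207526
t 2.225 q [0.519 0.189 1.657 0.    1.299 0.803] p [0.5186 0.3821 0.1191] r [-2.5126 -1.8846  0.0063] F [0.6 0.1 0.8] open 0.08526806025848256
```

View pics/w3.png

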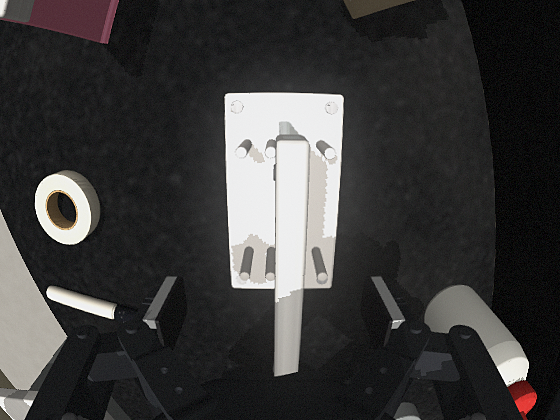

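Run:
```python
from h import *
o=st(); o,im=snap('wrist','w3b.png')
for r in [170,200,230,260,300,330,360]:
    print(r,[int(v) for v in im[r,264:316].mean(1)])
P=[]
```

```text
t 2.225 q [0.519 0.189 1.657 0.    1.299 0.803] p [0.5186 0.3821 0.1191] r [-2.5126 -1.8846  0.0063] F [0.6 0.1 0.8] open 0.08526806025848256
170 [238, 238, 236, 238, 243, 255, 84, 102, 172, 230, 233, 238, 238, 238, 237, 237, 238, 239, 239, 239, 239, 237, 238, 239, 238, 239, 238, 238, 238, 237, 239, 239, 238, 237, 238, 238, 238, 229, 216, 180, 149, 210, 205, 204, 203, 205, 205, 203, 205, 203, 204, 203]
200 [238, 237, 237, 238, 239, 240, 245, 162, 165, 224, 230, 238, 238, 239, 239, 238, 238, 237, 238, 238, 239, 239, 238, 238, 238, 238, 238, 237, 238, 239, 238, 239, 237, 238, 238, 238, 232, 216, 188, 122, 212, 205, 202, 202, 201, 199, 201, 204, 203, 202, 203, 202]
230 [238, 237, 238, 237, 238, 240, 245, 164, 174, 222, 229, 238, 238, 238, 238, 238, 238, 238, 238, 237, 237, 239, 237, 238, 237, 238, 238, 237, 237, 237, 237, 238, 238, 237, 239, 232, 217, 187, 129, 208, 204, 202, 202, 203, 202, 200, 204, 198, 200, 204, 205, 203]
260 [86, 104, 110, 113, 116, 112, 110, 100, 203, 223, 228, 239, 238, 237, 238, 237, 236, 238, 237, 237, 237, 235, 238, 238, 237, 237, 236, 237, 237, 236, 236, 237, 237, 237, 230, 212, 170, 136, 207, 202, 199, 199, 198, 199, 201, 208, 173, 97, 101, 109, 110, 109]
300 [51, 50, 53, 55, 55, 57, 49, 74, 213, 223, 234, 238, 161, 166, 167, 169, 178, 182, 187, 185, 182, 182, 183, 181, 180, 178, 174, 170, 172, 175, 175, 176, 167, 162, 130, 71, 45, 55, 44, 49, 51, 51, 53, 47, 52, 51, 50, 45, 52, 50, 47, 46]
330 [38, 38, 30, 41, 38, 40, 30, 72, 146, 149, 156, 176, 172, 173, 172, 177, 179, 181, 182, 180, 182, 180, 178, 174, 174, 170, 168, 170, 169, 172, 167, 162, 152, 86, 30, 37, 46, 44, 49, 45, 42, 41, 46, 38, 38, 41, 40, 41, 46, 43, 41, 42]
360 [30, 34, 31, 34, 30, 24, 31, 73, 146, 149, 159, 167, 169, 167, 172, 173, 175, 178, 176, 177, 175, 173, 171, 168, 168, 167, 167, 169, 166, 158, 156, 96, 28, 25, 28, 26, 39, 35, 35, 35, 38, 36, 37, 36, 35, 30, 37, 36, 31, 30, 33, 30]
```

Run:
```python
from h import *
o=st()
L=[[272,170],[271.5,200],[271.5,230],[271.5,260],[271.5,300],[271.5,330],[271.5,360]]
Rr=[[303,170],[302.5,200],[301.5,230],[300,260],[298.5,300],[297,330],[295,360]]
for z in (.138,):
    a=wplane(L,z,o);b=wplane(Rr,z,o);m=(a+b)/2
    d=np.polyfit(m[:,1],m[:,0],1)
    print(np.linalg.norm(a-b,axis=1).round(4)); print(m.round(4)); print(np.degrees(np.arctan(d[0])))
    Rt=R.from_rotvec(o['tool_rot']).as_matrix(); print(((m-o['tool_pos'])@Rt).round(4)); print(Rt.round(3))
e=wplane([[291,139],[286,376]],.138,o); print(e,np.linalg.norm(e[0]-e[1]))
```

```text
t 2.275 q [0.519 0.188 1.655 0.    1.299 0.803] p [0.52   0.3826 0.1213] r [-2.5134e+00 -1.8843e+00  5.0000e-04] F [ 0.3 -0.6  0.6] open 0.08529248509086719
[0.0123 0.0126 0.0126 0.0125 0.0126 0.0126 0.0125]
[[0.5416 0.4364 0.138 ]
 [0.5381 0.4245 0.138 ]
 [0.5343 0.4119 0.138 ]
 [0.5302 0.3983 0.138 ]
 [0.5243 0.3781 0.138 ]
 [0.5191 0.3605 0.138 ]
 [0.513  0.3401 0.138 ]]
16.52406644474556
[[ 0.0577  0.0056 -0.0168]
 [ 0.0453  0.0056 -0.0168]
 [ 0.0322  0.0055 -0.0168]
 [ 0.018   0.0054 -0.0168]
 [-0.0031  0.0054 -0.0168]
 [-0.0214  0.0053 -0.0167]
 [-0.0427  0.0052 -0.0167]]
[[ 0.28  0.96 -0.  ]
 [ 0.96 -0.28 -0.  ]
 [-0.   -0.   -1.  ]]
[[0.54626937 0.44789561 0.138     ]
 [0.5110194  0.32713049 0.138     ]] 0.12580450521810443
```

drive_tool --moves '[0,0,0,0.005,-0.0015,-0.013,0,0,0,0,0,0,0,0,0,0,0,0,0,0,1,0,0,0,0,0,0,1,0,0,0,0,0,0,1]' --newtons 50

```text
t: 2.9
tool_pos: [0.5262, 0.3802, 0.1087]
tool_rot: [2.515, 1.882, 0.001]
contact_force: [0.4, -0.0, 0.0]
opening: 0.0324
```

drive_tool --moves '[0,0,0,0,0,0,1,0,0,0,0,0,0,1,0,0,0,0,0,0,1,0,0,0,0,0,0,1,0,0,0,0,0,0,1]'

```text
t: 3.52
tool_pos: [0.526, 0.3804, 0.1086]
tool_rot: [-2.515, -1.882, -0.0]
contact_force: [-1.5, -0.1, 3.0]
opening: 0.0125
```

Run:
```python
from h import *
st(); o,im=snap('wrist','w4.png'); st()
```

```text
t 3.525 q [0.511 0.208 1.654 0.    1.279 0.797] p [0.526  0.3804 0.1086] r [-2.5151e+00 -1.8821e+00 -3.0000e-04] F [-1.5 -0.1  3. ] open 0.012483133975126522
t 3.575 q [0.511 0.208 1.654 0.    1.279 0.797] p [0.526  0.3803 0.1086] r [-2.5152e+00 -1.8821e+00 -3.0000e-04] F [-1.4  0.2  3.4] open 0.012295424034080541
```

View pics/w4.png

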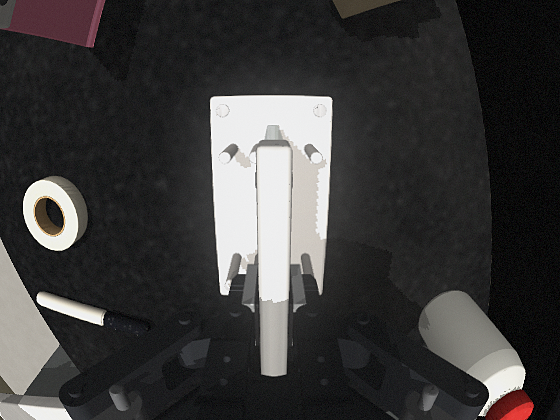

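drive_tool --moves '[0,0,0,0,0,0.01,1,0,0,0,0,0,0.02,1,0,0,0,0,0,0.03,1,0,0,0,0,0,0.03,1,0,0,0,0,0,0.01,1]'

```text
t: 4.2
tool_pos: [0.5274, 0.3808, 0.2123]
tool_rot: [2.515, 1.882, 0.009]
contact_force: [-0.8, -0.2, -1.2]
opening: 0.0123
```

Run:
```python
from h import *
o,im=snap('wrist','w5.png'); o=st(); snap('scene','s5.png'); st()
Rt=R.from_rotvec(o['tool_rot']).as_matrix()
a=cv2.imread('pics/s5.png'); cv2.imwrite('pics/s5c.png',cv2.resize(a[60:260,170:330],None,fx=3,fy=3))
```

```text
t 4.25 q [ 0.511  0.12   1.573 -0.     1.443  0.797] p [0.5273 0.3808 0.2123] r [2.5147 1.8816 0.0085] F [-0.3  0.4 -1.3] open 0.012608596176526774
t 4.3 q [ 0.511  0.121  1.575 -0.     1.442  0.797] p [0.5268 0.3805 0.2103] r [2.515  1.8817 0.0053] F [-0.1  0.2 -2.2] open 0.012281878738367301
```

View pics/w5.png

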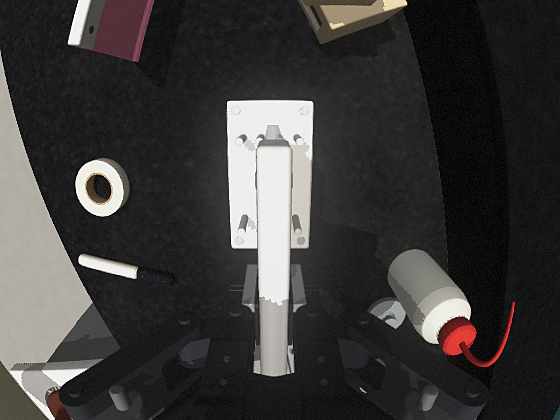

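View pics/s5c.png

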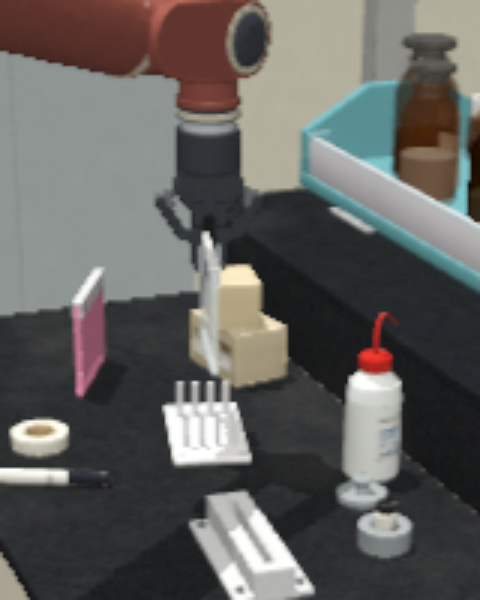

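drive_tool --moves '[0,0,0.9,-0.008,-0.046,0.015,1,0,0,0.9,-0.008,-0.046,0.015,1,0,0,0.9,-0.008,-0.046,0.015,1,0,0,0.9,-0.008,-0.046,0.015,1,0,0,0.9,-0.008,-0.046,0.015,1]'

```text
t: 4.92
tool_pos: [0.4848, 0.1487, 0.2818]
tool_rot: [-2.438, -1.98, 0.004]
contact_force: [-0.2, -0.4, -2.3]
opening: 0.0122
```

drive_tool --moves '[0,0,0.9,-0.008,-0.046,0.015,1,0,0,0.9,-0.008,-0.046,0.015,1,0,0,0.9,-0.008,-0.046,0.015,1,0,0,0.9,-0.008,-0.046,0.015,1,0,0,0.9,-0.007,-0.046,0.015,1]'

```text
t: 5.55
tool_pos: [0.446, -0.0811, 0.357]
tool_rot: [-2.358, -2.073, 0.002]
contact_force: [0.4, -0.5, -2.0]
opening: 0.0123
```

drive_tool --moves '[0,0,0,0,0,0,1,0,0,0,0,0,0,1,0,0,0,0,0,0,1,0,0,0,0,0,0,1,0,0,0,0,0,0,1]'

```text
t: 6.18
tool_pos: [0.447, -0.0791, 0.3581]
tool_rot: [-2.358, -2.075, 0.0]
contact_force: [0.1, -0.2, -3.9]
opening: 0.0123
```

Run:
```python
from h import *
o,im=snap('wrist','w6.png'); o=st()
cv2.imwrite('pics/w6c.png',cv2.resize(im[0:140,180:400,::-1],None,fx=3.6,fy=3.6,interpolation=cv2.INTER_CUBIC))
```

```text
t 6.225 q [-0.34  -0.408  1.81   0.     1.74  -0.212] p [ 0.447  -0.0793  0.3581] r [-2.3587e+00 -2.0747e+00  2.0000e-04] F [ 0.9 -0.2 -2.4] open 0.012055389163623488
```

View pics/w6.png

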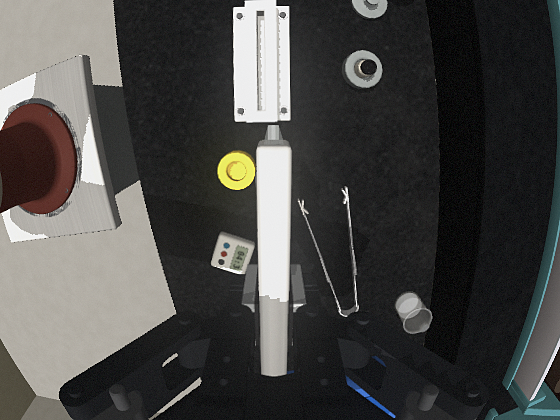

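View pics/w6c.png

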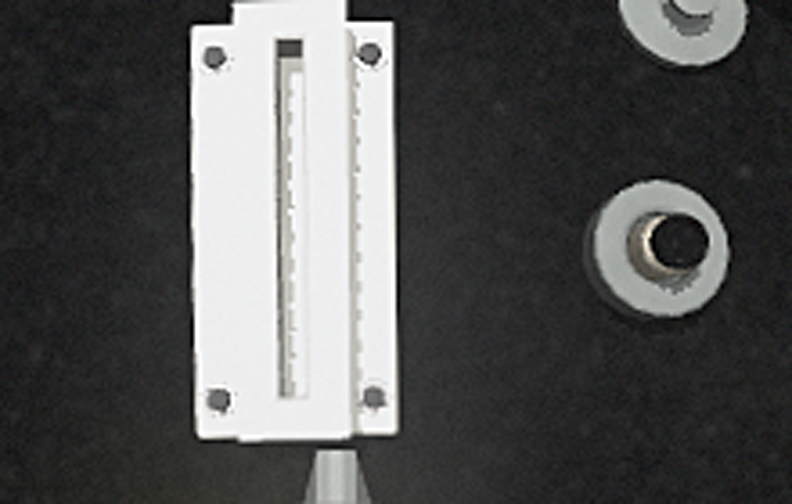

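```bash
cat > pan.py <<'E'
from h import *
E
python3 - <<'E'
from h import *
o=st(); im=cv2.imread('pics/w6.png').mean(2).astype(int)
for r in [14,20,30,50,70,90,100,106]: print(r,im[r,252:270])
for c in [258,260,261,262]: print(c,im[5:20,c],im[104:120,c])
for r in [150,160,200,240]: print(r,im[r,252:296])
f=lambda p:np.array(p)/3.6+[180,0]-.36
A=f([[274.5,60],[304.5,60],[279.5,380],[308.5,380]])
P=wplane(A,.036,o); print(P.round(4))
E=wplane(f([[289,38],[294,399]]),.036,o); print(E.round(4),np.linalg.norm(E[1]-E[0]),E.mean(0))
m=np.array([P[:2].mean(0),P[2:].mean(0)]); d=m[0]-m[1]; print('slot yaw',np.degrees(np.arctan2(-d[0],d[1])))
F=wplane(f([[190,22],[395,22],[398,434],[198,438]]),.006,o); print('flange',F.round(4),F.mean(0)); 
for a,b in((0,3),(1,2)): d=F[a]-F[b]; print(np.degrees(np.arctan2(-d[0],d[1])),np.linalg.norm(d))
V=wplane(f([[679,241]]),.053,o);print('vialtop',V); print('pot',wplane(f([[663,248]]),.027,o))
Rt=R.from_rotvec(o['tool_rot']).as_matrix()
zs=o['tool_pos'][2]+.0294
S=wplane([[257.0,160],[290.5,160],[257,200],[290.5,200],[257.5,145],[290,145],[274,143.]],zs,o); print('strip tool',((S-o['tool_pos'])@Rt).round(4))
y=Rt[:,1];print('tool y yaw',np.degrees(np.arctan2(y[1],y[0])))
E
```

```text
t 6.225 q [-0.34  -0.408  1.81   0.     1.74  -0.212] p [ 0.447  -0.0793  0.3581] r [-2.3587e+00 -2.0747e+00  2.0000e-04] F [ 0.9 -0.2 -2.4] open 0.012055389163623488
14 [239 239 242 245 176  72  72  77  75  75  68  83 221 246 240 238 238 238]
20 [238 237 242 241 165 109 195 186 189 226 225 224 218 241 240 238 238 237]
30 [239 239 240 253 168  89 200 186 225 246 241 242 216 241 240 238 238 237]
50 [238 238 240 245 207 115 171 186 236 242 239 238 231 230 240 238 238 237]
70 [239 238 239 243 231  93 198 192 197 246 239 238 232 231 239 239 240 238]
90 [238 239 239 242 243 142 132 201 184 224 244 241 232 230 237 237 237 237]
100 [237 238 237 242 239 168 130 195 216 241 242 240 235 228 237 238 238 237]
106 [237 238 239 239 240 181 123 181 188 180 229 240 238 227 236 238 236 236]
258 [240 239 241 241 242 220  62  76  76  72  63 189 194 191 193] [145 122 123 124 127 113 179 230 239 237 236 236 237 237 236 238]
260 [238 239 238 241 236 214  59  78  79  75  71 187 189 185 181] [181 188 188 191 188 174 196 227 239 238 237 237 237 238 237 237]
261 [239 238 238 241 238 220  57  77  80  75  76 19
[... 1030 characters left out ...]
0.0054 0.036 ]]
[[ 0.4569  0.1454  0.036 ]
 [ 0.4398 -0.0013  0.036 ]] 0.14772750759071435 [0.44835662 0.07202828 0.036     ]
slot yaw -6.661318435214745
flange [[ 0.4171  0.1688  0.006 ]
 [ 0.5014  0.1564  0.006 ]
 [ 0.4798 -0.0219  0.006 ]
 [ 0.3965 -0.0122  0.006 ]] [0.44868142 0.07276258 0.006     ]
-6.490817993844752 0.18214527641765996
-6.923455644698848 0.17951985537216694
vialtop [[0.59497731 0.04588211 0.053     ]]
pot [[0.59575725 0.04573351 0.027     ]]
strip tool [[ 0.0639 -0.006  -0.0294]
 [ 0.0639  0.0059 -0.0294]
 [ 0.0491 -0.0062 -0.0294]
 [ 0.0491  0.0061 -0.0294]
 [ 0.0693 -0.0058 -0.0294]
 [ 0.0692  0.0056 -0.0294]
 [ 0.0699  0.     -0.0294]]
tool y yaw -7.3296482736065665
```

drive_tool --moves '[0,0,0.6,0.0014,0.0514,0,1,0,0,0,0,0.05,-0.02,1,0,0,0,0,0.05,-0.04,1,0,0,0,0,0,-0.05,1,0,0,0,0,0,-0.04,1]'

```text
t: 6.85
tool_pos: [0.4477, 0.0715, 0.2073]
tool_rot: [-2.346, -2.088, 0.001]
contact_force: [0.6, 0.8, -1.9]
opening: 0.0125
```

drive_tool --moves '[0,0,0,0,0,-0.03,1,0,0,0,0,0,-0.015,1,0,0,0,0,0,0,1,0,0,0,0,0,0,1,0,0,0,0,0,0,1]'

```text
t: 7.48
tool_pos: [0.4495, 0.0704, 0.166]
tool_rot: [2.348, 2.085, 0.003]
contact_force: [-0.4, -0.3, -1.8]
opening: 0.0119
```

Run:
```python
from h import *
o,im=snap('wrist','w7.png'); snap('scene','s7.png'); snap('top','t7.png'); o=st()
y=R.from_rotvec(o['tool_rot']).as_matrix()[:,1];print('tool y yaw',np.degrees(np.arctan2(y[1],y[0])))
cv2.imwrite('pics/w7c.png',cv2.resize(im[0:400,180:400,::-1],None,fx=1.5,fy=1.5,interpolation=cv2.INTER_CUBIC))
a=cv2.imread('pics/s7.png'); cv2.imwrite('pics/s7c.png',cv2.resize(a[160:270,210:320],None,fx=5.4,fy=5.4,interpolation=cv2.INTER_CUBIC))
a=cv2.imread('pics/t7.png'); cv2.imwrite('pics/t7c.png',cv2.resize(a[180:290,220:330],None,fx=5.4,fy=5.4,interpolation=cv2.INTER_CUBIC))
```

```text
t 7.625 q [-0.009 -0.328  2.068  0.     1.4    0.11 ] p [0.4489 0.0704 0.1652] r [2.3484e+00 2.0853e+00 1.9000e-03] F [ 0.3  1.1 -2.1] open 0.012762787450546986
tool y yaw -6.791172045010219
```

View pics/w7c.png

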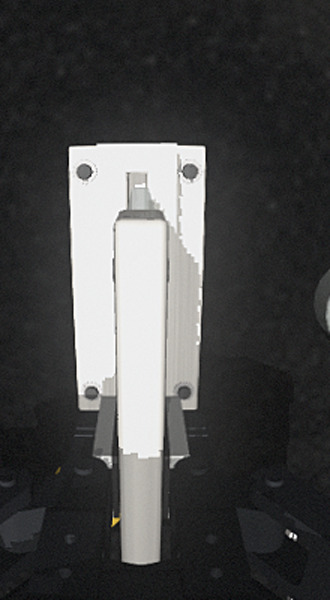

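View pics/s7c.png

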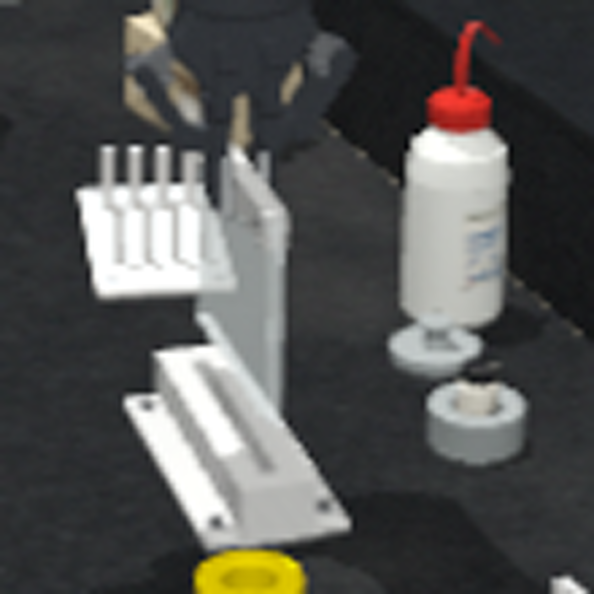

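Run:
```python
from h import *
im=cv2.imread('pics/w7.png');o=st()
cv2.imwrite('pics/w7d.png',cv2.resize(im[90:150,220:325],None,fx=7.6,fy=7.6,interpolation=cv2.INTER_CUBIC))
th=np.radians(-6.7);ey=np.array([-np.sin(th),np.cos(th)]);ex=np.array([np.cos(th),np.sin(th)])
c=np.array([.4484,.0722])
q=lambda x,y,z:[*(c+x*ex+y*ey),z]
print(wproj([q(-.00525,.07325,.036),q(.00525,.07325,.036),q(-.00525,.06,.036),q(.00525,.06,.036)],o))
p=o['tool_pos'][:2];zb=o['tool_pos'][2]-.1006
q2=lambda x,y,z:[*(p+x*ex+y*ey),z]
print(wproj([q2(-.004,.07,zb),q2(.004,.07,zb)],o))
print('scene',(proj('scene',[q2(0,.07,zb),q2(0,-.07,zb),q2(0,-.07,zb+.13),q2(0,.07,zb+.13)])-[210,160])*5.4)
print('scene slot',(proj('scene',[q(0,.07325,.036),q(0,-.07325,.036)])-[210,160])*5.4)
```

```text
t 7.625 q [-0.009 -0.328  2.068  0.     1.4    0.11 ] p [0.4489 0.0704 0.1652] r [2.3484e+00 2.0853e+00 1.9000e-03] F [ 0.3  1.1 -2.1] open 0.012762787450546986
[[265.95145965 115.42358976]
 [278.66929533 115.38149024]
 [266.04632286 131.18404937]
 [278.67355971 131.14259831]]
[[267.82973608 123.17813757]
 [278.61859057 123.14799515]]
scene [[199.11135574 321.48368898]
 [268.83591103 426.77588828]
 [272.43182065 213.52643039]
 [200.19772055 119.97208972]]
scene slot [[195.47510637 360.65342044]
 [267.68873014 473.13414825]]
```

View pics/w7d.png

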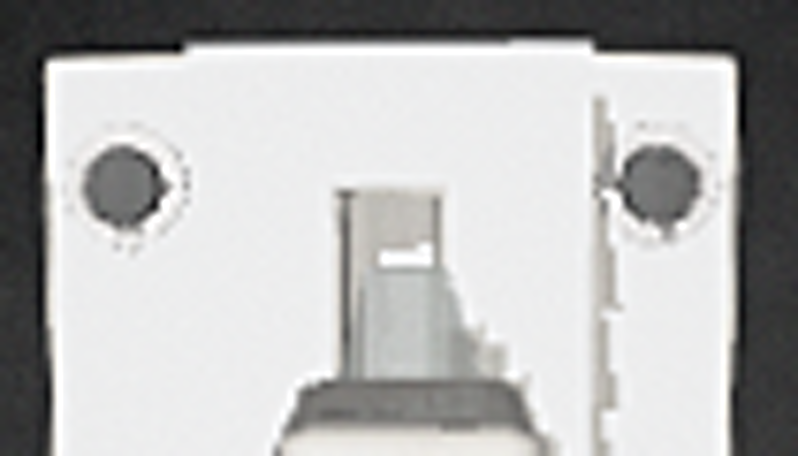

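drive_tool --moves '[0,0,0,-0.0013,0.0033,0,1,0,0,0,0,0,-0.008,1,0,0,0,0,0,-0.008,1,0,0,0,0,0,-0.006,1,0,0,0,0,0,0,1]'

```text
t: 8.25
tool_pos: [0.4464, 0.0737, 0.1412]
tool_rot: [-2.348, -2.085, 0.002]
contact_force: [-0.6, 1.2, -2.4]
opening: 0.0122
```

Run:
```python
from h import *
o,im=snap('wrist','w8.png'); o=st()
cv2.imwrite('pics/w8d.png',cv2.resize(im[90:150,220:325,::-1],None,fx=7.6,fy=7.6,interpolation=cv2.INTER_CUBIC))
```

```text
t 8.3 q [-1.000e-03 -3.060e-01  2.091e+00 -0.000e+00  1.357e+00  1.170e-01] p [0.4468 0.0737 0.1418] r [-2.3487e+00 -2.0856e+00  1.0000e-03] F [ 0.5  0.  -2. ] open 0.012095292548879944
```

View pics/w8d.png

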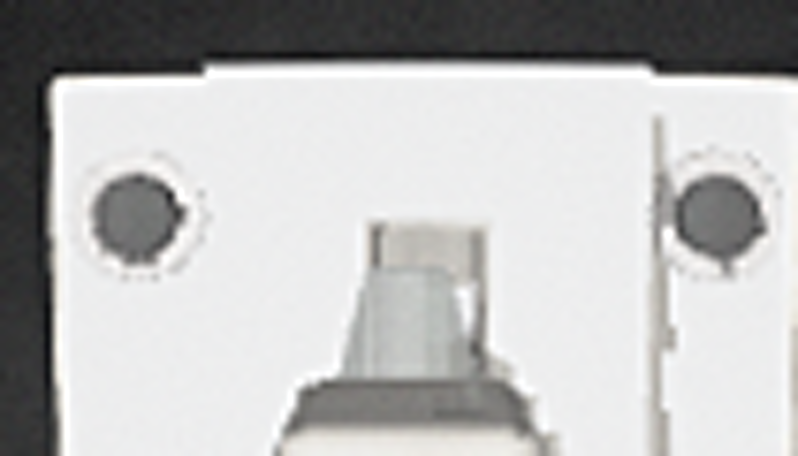

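drive_tool --moves '[0,0,0,0.0011,0.0006,0,1,0,0,0,0,0,0,1,0,0,0,0,0,-0.004,1,0,0,0,0,0,-0.004,1,0,0,0,0,0,0,1]'

```text
t: 8.93
tool_pos: [0.4477, 0.0743, 0.1336]
tool_rot: [-2.348, -2.086, 0.002]
contact_force: [-0.4, 0.2, -1.3]
opening: 0.0125
```

Run:
```python
from h import *
o,im=snap('wrist','w9.png'); o=st()
cv2.imwrite('pics/w9d.png',cv2.resize(im[90:150,220:325,::-1],None,fx=7.6,fy=7.6,interpolation=cv2.INTER_CUBIC))
```

```text
t 8.975 q [ 0.    -0.294  2.096 -0.     1.341  0.119] p [0.4479 0.0743 0.1339] r [-2.3487e+00 -2.0857e+00  9.0000e-04] F [-0.2 -0.2 -2.5] open 0.012365895244291016
```

View pics/w9d.png

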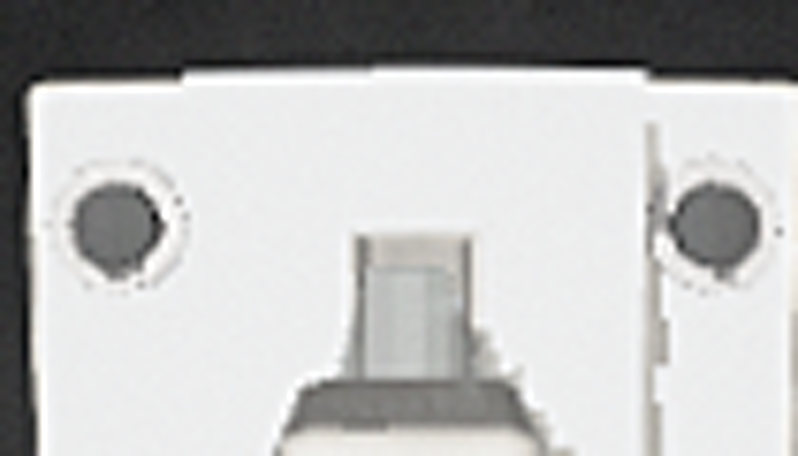

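drive_tool --moves '[0,0,0,0,0,-0.006,1,0,0,0,0,0,-0.006,1,0,0,0,0,0,-0.006,1,0,0,0,0,0,-0.005,1,0,0,0,0,0,0,1]'

```text
t: 9.6
tool_pos: [0.4478, 0.0743, 0.1106]
tool_rot: [-2.348, -2.085, 0.002]
contact_force: [-0.1, -0.7, -2.4]
opening: 0.0123
```

drive_tool --moves '[0,0,0,0,0,-0.001,1,0,0,0,0,0,-0.001,1,0,0,0,0,0,-0.001,1,0,0,0,0,0,0,1,0,0,0,0,0,0,1]'

```text
t: 10.22
tool_pos: [0.4485, 0.0743, 0.1087]
tool_rot: [2.349, 2.086, 0.001]
contact_force: [-0.5, 0.2, -0.0]
opening: 0.0125
```

drive_tool --moves '[0,0,0,0,0,-0.001,1,0,0,0,0,0,0,1,0,0,0,0,0,0,1,0,0,0,0,0,0,0,0,0,0,0,0,0,0]'

```text
t: 10.85
tool_pos: [0.4482, 0.0743, 0.1071]
tool_rot: [2.349, 2.086, 0.0]
contact_force: [-0.3, 0.1, 0.1]
opening: 0.048
```

drive_tool --moves '[0,0,0,0,0,0,0,0,0,0,0,0,0,0,0,0,0,0,0,0,0,0,0,0,0,0,0,0,0,0,0,0,0,0,0]'

```text
t: 11.48
tool_pos: [0.4482, 0.0743, 0.1073]
tool_rot: [2.349, 2.086, 0.0]
contact_force: [0.4, -0.8, 0.2]
opening: 0.0856
```

Run:
```python
from h import *
o,im=snap('wrist','w10.png'); o=st()
```

```text
t 11.525 q [ 0.    -0.262  2.117  0.     1.286  0.119] p [0.4482 0.0743 0.1073] r [-2.3491 -2.086  -0.    ] F [-0.1 -0.2 -0.6] open 0.08514541276898563
```

View pics/w10.png

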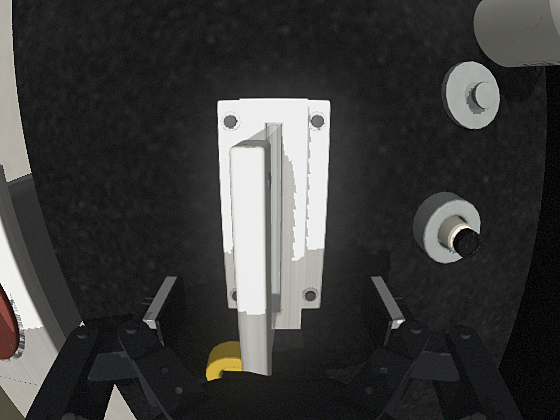

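Run:
```python
from h import *
snap('scene','s10.png');o=st()
a=cv2.imread('pics/s10.png'); cv2.imwrite('pics/s10c.png',cv2.resize(a[160:270,210:320],None,fx=5.4,fy=5.4,interpolation=cv2.INTER_CUBIC))
th=np.radians(-6.7);ey=np.array([-np.sin(th),np.cos(th)]);ex=np.array([np.cos(th),np.sin(th)])
c=np.array([.448,.073])
q=lambda x,y,z:[*(c+x*ex+y*ey),z]
print((proj('scene',[q(0,-.07,.138),q(0,.07,.138),q(-.008,-.07,.138),q(-.008,.07,.138),q(0,-.07,.036)])-[210,160])*5.4)
```

```text
t 11.575 q [ 0.    -0.262  2.117 -0.     1.286  0.119] p [0.4482 0.0743 0.1073] r [2.349 2.086 0.   ] F [0.  0.1 0.4] open 0.08542996900550899
[[267.40519484 306.47287704]
 [196.59882304 207.81085416]
 [253.45371327 308.16915698]
 [183.52654206 209.25172168]
 [264.73905814 469.95148337]]
```

View pics/s10c.png

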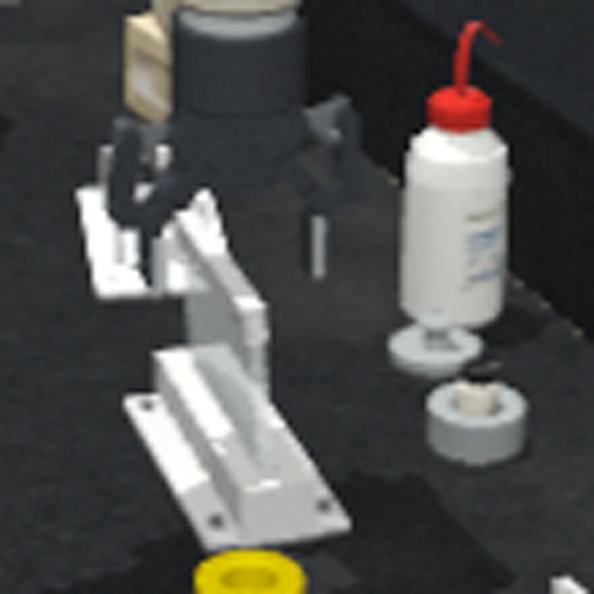

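drive_tool --moves '[0,0,0,0,0,0.04,0,0,0,0,0,0,0.05,0,0,0,0,0,0,0.05,0,0,0,2,0.01,-0.047,0.01,0,0,0,2,0.01,-0.047,0,0]'

```text
t: 12.2
tool_pos: [0.4693, -0.0206, 0.2596]
tool_rot: [2.269, 2.168, 0.004]
contact_force: [1.0, -0.1, -0.7]
opening: 0.0857
```

drive_tool --moves '[0,0,2,0.01,-0.047,0,0,0,0,2,0.01,-0.047,0,0,0,0,2,0.01,-0.047,0,0,0,0,2,0.01,-0.047,0,0,0,0,2,0.01,-0.047,0,0]'

```text
t: 12.82
tool_pos: [0.5183, -0.2564, 0.2572]
tool_rot: [2.076, 2.358, 0.0]
contact_force: [0.2, -0.5, -0.1]
opening: 0.0854
```

drive_tool --moves '[0,0,2,0.01,-0.04,0,0,0,0,0,0,0,0,0,0,0,0,0,0,0,0,0,0,0,0,0,0,0,0,0,0,0,0,0,0]'

```text
t: 13.45
tool_pos: [0.5282, -0.2937, 0.2575]
tool_rot: [2.034, 2.394, 0.0]
contact_force: [0.5, 0.2, 0.9]
opening: 0.0856
```

Run:
```python
from h import *
o,im=snap('wrist','w11.png'); o=st()
```

```text
t 13.5 q [-0.631 -0.01   1.633  0.     1.518 -0.793] p [ 0.5282 -0.2938  0.2575] r [2.0344e+00 2.3934e+00 1.0000e-04] F [-0.1  0.3  0.5] open 0.08528461865359968
```

View pics/w11.png

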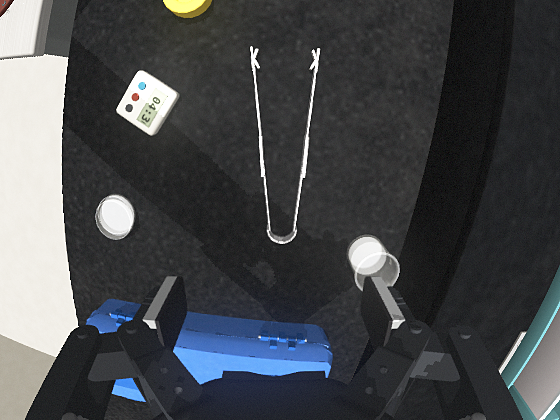

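Run:
```python
from h import *
im=cv2.imread('pics/w11.png')
cv2.imwrite('pics/w11c.png',cv2.resize(im[35:255,235:335],None,fx=2.7,fy=2.7,interpolation=cv2.INTER_CUBIC))
o=st()
g=im.astype(int).mean(2)
for r in range(120,190,6): 
    x=np.where(g[r,240:330]>110)[0]+240; print(r,x)
```

```text
t 13.5 q [-0.631 -0.01   1.633  0.     1.518 -0.793] p [ 0.5282 -0.2938  0.2575] r [2.0344e+00 2.3934e+00 1.0000e-04] F [-0.1  0.3  0.5] open 0.08528461865359968
120 [258 259 308 309 310]
126 [258 259 260 307 308 309]
132 [259 260 261 306 307 308]
138 [259 260 261 262 305 306 307 308]
144 [259 260 261 262 305 306 307 308]
150 [259 260 261 262 304 305 306 307]
156 [260 261 262 303 304 305 306 307]
162 [260 261 262 263 302 303 304 305 306]
168 [261 262 263 264 301 302 303 304 305]
174 [261 262 263 264 300 301 302 303 304 305]
180 [264 265 300 301]
186 [264 265 266 299 300 301]
```

View pics/w11c.png

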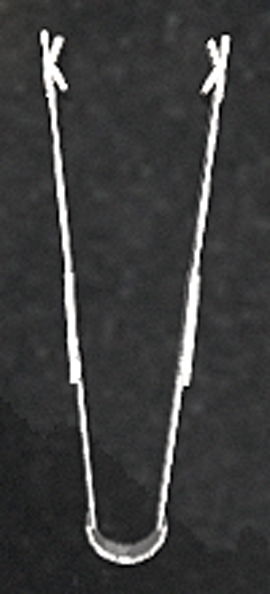

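Run:
```python
from h import *
o=st()
W=lambda p:wplane(p,.02,o)
a=W([[258.7,136.5],[308.3,136.5],[260.7,176.5],[305,176.5]]);print(a.round(4), 'widths',np.linalg.norm(a[0]-a[1]),np.linalg.norm(a[2]-a[3]))
c=a.mean(0)
print('grip',c)
ln=((a[0]+a[1])-(a[2]+a[3]))/2;print('len',np.linalg.norm(ln))
J=wplane([[253.5,60],[318.5,60]],.015,o);print('jaws',J.round(4),J.mean(0),np.linalg.norm(J[0]-J[1]))
b=wplane([[282,239]],.02,o);print('tail',b)
d=J.mean(0)-b[0];yaw=np.degrees(np.arctan2(d[1],d[0]));d2=J.mean(0)-c;print('yaw',yaw,np.degrees(np.arctan2(d2[1],d2[0])),np.linalg.norm(d2[:2]))
Rt=R.from_rotvec(o['tool_rot']).as_matrix();print('toolx yaw',np.degrees(np.arctan2(Rt[1,0],Rt[0,0])))
print('box edge',wplane([[95,302],[200,318],[330,330]],.1,o).round(3),'beaker',wplane([[368,250],[376,270]],.03,o).round(3))
```

```text
t 13.5 q [-0.631 -0.01   1.633  0.     1.518 -0.793] p [ 0.5282 -0.2938  0.2575] r [2.0344e+00 2.3934e+00 1.0000e-04] F [-0.1  0.3  0.5] open 0.08528461865359968
[[ 0.5033 -0.2503  0.02  ]
 [ 0.5605 -0.2407  0.02  ]
 [ 0.5129 -0.2974  0.02  ]
 [ 0.5653 -0.2888  0.02  ]] widths 0.0579543951295036 0.053139643368530685
grip [ 0.53550345 -0.26931042  0.02      ]
len 0.04819632554987368
jaws [[ 0.483  -0.1615  0.015 ]
 [ 0.5572 -0.1485  0.015 ]] [ 0.52008582 -0.15497032  0.015     ] 0.07534937637530423
tail [[ 0.55176297 -0.37348189  0.02      ]]
yaw 98.24858096622934 97.67945062206124 0.11537487061855531
toolx yaw 99.27195864034763
box edge [[ 0.328 -0.466  0.1  ]
 [ 0.467 -0.455  0.1  ]
 [ 0.621 -0.448  0.1  ]] beaker [[ 0.664 -0.368  0.03 ]
 [ 0.684 -0.395  0.03 ]]
```

drive_tool --moves '[0,0,-1.2,0.0073,0.0245,-0.05,0,0,0,0,0,0,-0.06,0,0,0,0,0,0,-0.05,0,0,0,0,0,0,-0.035,0,0,0,0,0,0,0,0]'

```text
t: 14.12
tool_pos: [0.5331, -0.2682, 0.0587]
tool_rot: [-2.055, -2.366, 0.001]
contact_force: [-0.5, -0.5, 0.5]
opening: 0.0856
```

drive_tool --moves '[0,0,0,0,0,0,0,0,0,0,0,0,0,0,0,0,0,0,0,0,0,0,0,0,0,0,0,0,0,0,0,0,0,0,0]'

```text
t: 14.75
tool_pos: [0.5355, -0.2703, 0.0625]
tool_rot: [2.061, 2.371, 0.0]
contact_force: [-0.0, -0.6, -1.0]
opening: 0.0857
```

Run:
```python
from h import *
o,im=snap('wrist','w12.png'); o=st()
g=im.astype(int).mean(2)
for r in range(100,330,10): 
    x=np.where(g[r,200:350]>110)[0]+200; print(r,x)
```

```text
t 14.8 q [-0.591  0.155  1.801  0.     1.186 -0.731] p [ 0.5355 -0.2702  0.0624] r [2.0608 2.3711 0.    ] F [ 0.2  0.1 -0.6] open 0.08551578250324526
100 [212 213 214 215 217 218 219 326 327 328 329 330 331 332 333]
110 [213 214 215 216 217 218 219 220 325 326 327 328 329 330 331 332]
120 [215 216 217 218 219 220 221 222 324 325 326 327 328 329 330 331]
130 [216 217 218 219 220 221 222 223 323 324 325 326 327 328 329 330]
140 [217 218 219 220 221 222 223 224 322 323 324 325 326 327 328 329]
150 [219 220 221 222 224 225 226 320 321 322 323 324 325 326 327]
160 [220 221 222 223 224 225 226 227 319 320 321 322 323 324 325 326]
170 [221 222 223 224 225 226 227 228 318 319 320 321 322 323 324 325]
180 [223 224 225 226 227 228 229 230 316 317 318 319 320 321 322 323 324]
190 [225 226 227 228 229 230 231 315 316 317 318 319 320 321 322]
200 [226 227 228 229 230 231 232 233 234 312 313 314 315 316 317 318 319 320
 321]
210 [226 227 228 229 230 231 232 233 234 235 236 312 313 314 315 316 317 318
 319 320 321 322]
220 [227 228 229 230 231 232 233 234 235 236 237 311 312 313 314 315 316 317
 318 319 320]
230 [228 229 230 231 232 233 234 235 236 237 238 310 311 312 313 314 315 316
 317 318 319]
240 [230 231 232 233 234 235 236 237 238 239 309 310 311 312 313 314 315 316
 317 318]
250 [231 232 233 234 235 236 237 238 239 240 241 307 308 309 310 311 312 313
 314 315 316 317]
260 [232 233 234 235 236 237 238 239 240 241 242 306 307 308 309 310 311 312
 313 314 315 316]
270 [234 235 236 237 238 239 240 241 242 243 244 304 305 306 307 308 309 310
 311 312 313 314 315]
280 [240 241 242 243 244 245 246 303 304 305 306 307 308 309]
290 [242 243 244 245 246 247 248 301 302 303 304 305 306 307]
300 [244 245 246 247 248 249 300 301 302 303 304 305]
310 [246 247 248 249 250 251 298 299 301 302 303]
320 [248 249 250 251 252 253 296 297 298 299 300 301 302]
```

View pics/w12.png

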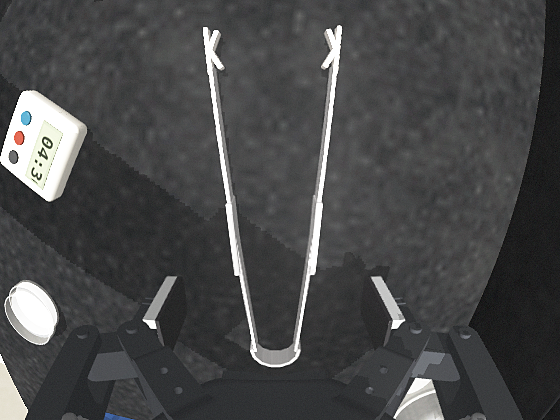

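Run:
```python
from h import *
o=st()
a=wplane([[225.5,200],[321.8,200],[234,271],[315,271]],.02,o);print(a.round(4),np.linalg.norm(a[0]-a[1]),np.linalg.norm(a[2]-a[3]))
e=wplane([[273,196.5],[273,276.5]],.02,o);print('ends',e.round(4),e.mean(0))
J=wplane([[209,45],[336,45]],.015,o); t=wplane([[274,363]],.02,o); print(J.mean(0),t)
d=J.mean(0)-t[0];print('yaw',np.degrees(np.arctan2(d[1],d[0])))
c=(a[0]+a[1])/2;c2=(a[2]+a[3])/2;print(c,c2)
Rt=R.from_rotvec(o['tool_rot']).as_matrix();print('toolx yaw',np.degrees(np.arctan2(Rt[1,0],Rt[0,0])))
g=e.mean(0); print('in tool',(np.array([c,c2,g,J.mean(0),t[0]])-o['tool_pos'])@Rt)
```

```text
t 14.8 q [-0.591  0.155  1.801  0.     1.186 -0.731] p [ 0.5355 -0.2702  0.0624] r [2.0608 2.3711 0.    ] F [ 0.2  0.1 -0.6] open 0.08551578250324526
[[ 0.5026 -0.2467  0.02  ]
 [ 0.5598 -0.2387  0.02  ]
 [ 0.5122 -0.2942  0.02  ]
 [ 0.5647 -0.2869  0.02  ]] 0.05779204568450877 0.052984446183719495
ends [[ 0.5305 -0.2407  0.02  ]
 [ 0.538  -0.2946  0.02  ]] [ 0.53428888 -0.26763314  0.02      ]
[ 0.51773174 -0.1510915   0.015     ] [[ 0.54986732 -0.37396842  0.02      ]]
yaw 98.20466640343807
[ 0.53121921 -0.24273131  0.02      ] [ 0.53847572 -0.29053012  0.02      ]
toolx yaw 98.0105447558313
in tool [[ 2.78115488e-02 -4.22448038e-04  4.23917652e-02]
 [-2.05321007e-02  1.02235318e-04  4.23964628e-02]
 [ 2.72492331e-03 -8.52934299e-04  4.23941223e-02]
 [ 1.20437205e-01 -1.00839197e-03  4.73828129e-02]
 [-1.04743718e-01 -2.44892968e-04  4.24045010e-02]]
```

drive_tool --moves '[0,0,0.2,-0.0005,0.0027,-0.02,0,0,0,0,0,0,-0.02,0,0,0,0,0,0,-0.014,0,0,0,0,0,0,-0.006,0,0,0,0,0,0,0,0]' --newtons 25

```text
t: 15.42
tool_pos: [0.5347, -0.2673, 0.0015]
tool_rot: [-2.056, -2.374, 0.0]
contact_force: [-0.1, -0.6, 1.2]
opening: 0.0854
```

drive_tool --moves '[0,0,0,0,0,0,0.3,0,0,0,0,0,0,0.3,0,0,0,0,0,0,0.35,0,0,0,0,0,0,0.38,0,0,0,0,0,0,0.38]'

```text
t: 16.05
tool_pos: [0.5359, -0.268, 0.0037]
tool_rot: [2.055, 2.373, 0.001]
contact_force: [-0.3, 0.3, 6.2]
opening: 0.0529
```

drive_tool --moves '[0,0,0,0,0,0.002,0.38,0,0,0,0,0,0,0.38,0,0,0,0,0,0,0.4,0,0,0,0,0,0,0.4,0,0,0,0,0,0,0.4]'

```text
t: 16.68
tool_pos: [0.5349, -0.2674, 0.0041]
tool_rot: [-2.056, -2.375, -0.0]
contact_force: [0.3, -0.2, -0.8]
opening: 0.0509
```

Run:
```python
from h import *
o,im=snap('wrist','w13.png'); o=st()
```

```text
t 16.725 q [-0.588  0.234  1.823  0.     1.086 -0.731] p [ 0.5349 -0.2674  0.0041] r [-2.0564 -2.3747  0.    ] F [0.2 0.1 0.1] open 0.05140876040709344
```

View pics/w13.png

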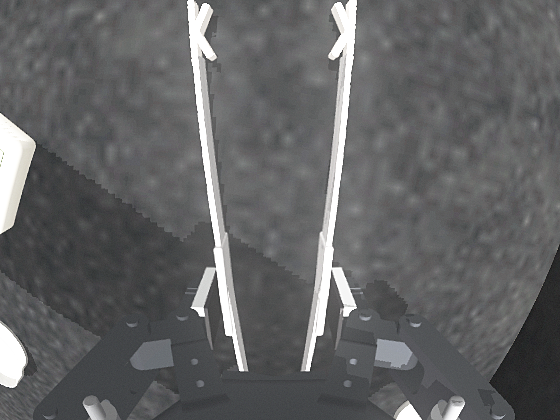

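drive_tool --moves '[0,0,0,0,0,0,0.42,0,0,0,0,0,0,0.42,0,0,0,0,0,0,0.43,0,0,0,0,0,0,0.43,0,0,0,0,0,0,0.43]'

```text
t: 17.35
tool_pos: [0.5352, -0.2676, 0.0045]
tool_rot: [2.056, 2.374, 0.0]
contact_force: [-0.7, 1.0, 2.6]
opening: 0.0491
```

drive_tool --moves '[0,0,0,0,0,0.01,0.43,0,0,0,0,0,0.02,0.43,0,0,0,0,0,0.03,0.43,0,0,0,0,0,0.03,0.43,0,0,0,0,0,0.02,0.43]'

```text
t: 17.98
tool_pos: [0.5358, -0.2681, 0.1174]
tool_rot: [2.054, 2.372, 0.0]
contact_force: [0.9, 0.1, -1.7]
opening: 0.0489
```

Run:
```python
from h import *
o,im=snap('wrist','w14.png'); o=st(); a=snap('scene','s14.png')
a=cv2.imread('pics/s14.png'); cv2.imwrite('pics/s14c.png',cv2.resize(a[130:330,230:430],None,fx=3,fy=3,interpolation=cv2.INTER_CUBIC))
```

```text
t 18.025 q [-0.588  0.084  1.772 -0.     1.278 -0.731] p [ 0.537  -0.2688  0.1199] r [2.0520e+00 2.3695e+00 1.2000e-03] F [ 1.6 -1.9  1. ] open 0.04861646898776059
```

View pics/w14.png

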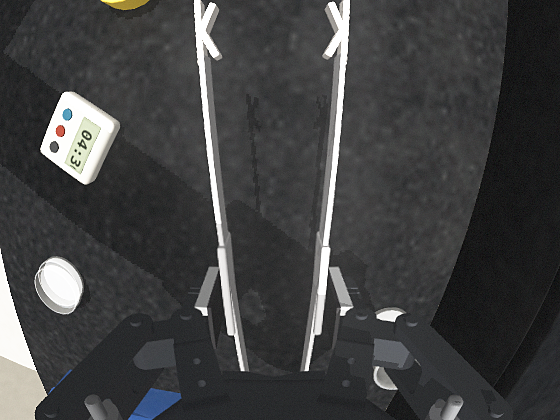

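View pics/s14c.png

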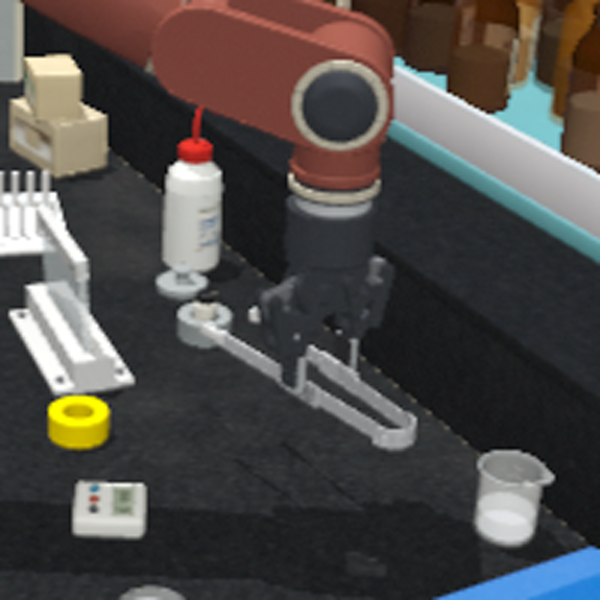

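drive_tool --moves '[0,0,0,0.015,0.04,0,0.43,0,0,0,0.015,0.04,0,0.43,0,0,0,0.015,0.04,0,0.43,0,0,0,0.015,0.04,0,0.43,0,0,0,0.0155,0.038,0,0.43]'

```text
t: 18.7
tool_pos: [0.6099, -0.0679, 0.1127]
tool_rot: [-2.055, -2.373, 0.002]
contact_force: [0.1, 0.1, -0.7]
opening: 0.0492
```

drive_tool --moves '[0,0,0,0,0,0,0.43,0,0,0,0,0,0,0.43,0,0,0,0,0,0,0.43,0,0,0,0,0,0,0.43,0,0,0,0,0,0,0.43]'

```text
t: 19.32
tool_pos: [0.6104, -0.0701, 0.1143]
tool_rot: [2.058, 2.374, 0.0]
contact_force: [-0.5, -0.5, -0.8]
opening: 0.0487
```

Run:
```python
from h import *
o,im=snap('wrist','w15.png'); o=st(); snap('top','t15.png'); snap('scene','s15.png')
cv2.imwrite('pics/w15c.png',cv2.resize(im[0:130,170:380,::-1],None,fx=3.8,fy=3.8,interpolation=cv2.INTER_CUBIC))
```

```text
t 19.375 q [-0.235  0.125  1.737 -0.     1.279 -0.378] p [ 0.6104 -0.07    0.1143] r [2.0574 2.3741 0.    ] F [-0.4  0.1 -0.3] open 0.0489540377944475
```

View pics/w15.png

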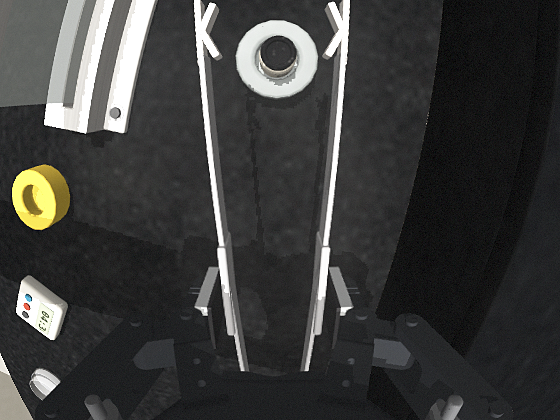

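View pics/w15c.png

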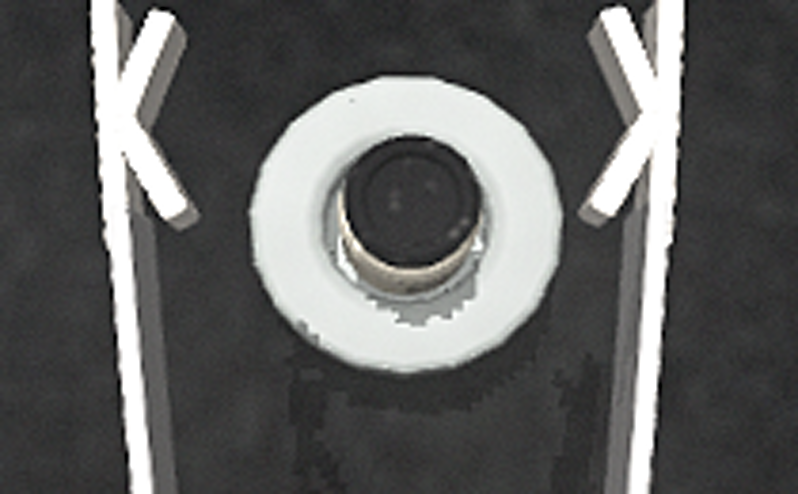

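View pics/s15.png

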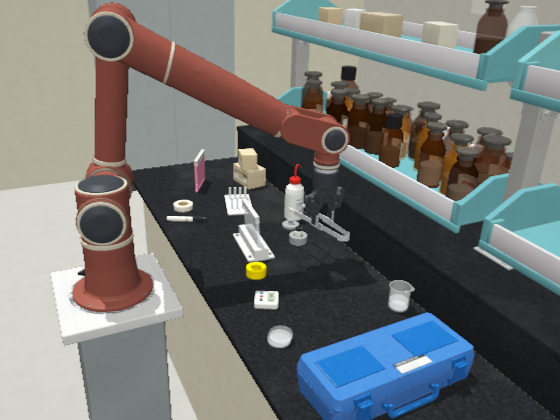

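Run:
```python
from h import *
o=st(); f=lambda p:np.array(p)/3.8+[170,0]-.37
zt=o['tool_pos'][2]+.0105
J=wplane(f([[118,113],[655,113]]),zt,o)
T=wplane(f([[180,222],[595,218],[163,12],[612,12]]),zt,o)
V=wplane(f([[413,203]]),.053,o)
Vr=wplane(f([[344,203],[482,203],[413,136],[413,268]]),.053,o)
P=wplane(f([[406,224]]),.027,o)
Rt=R.from_rotvec(o['tool_rot']).as_matrix()
tl=lambda X:((X-o['tool_pos'])@Rt).round(4)
print('jaws',J.mean(0),np.linalg.norm(J[0]-J[1]),tl(J),'tips',tl(T))
print('vial',V,tl(V),Vr.mean(0),np.linalg.norm(Vr[0]-Vr[1]),np.linalg.norm(Vr[2]-Vr[3]),'pot',P,tl(P))
```

```text
t 19.475 q [-0.235  0.126  1.737 -0.     1.279 -0.378] p [ 0.6105 -0.0698  0.1143] r [2.0571e+00 2.3743e+00 1.0000e-04] F [ 0.5 -1.3 -1.3] open 0.04862219390661864
jaws [0.59258615 0.04499904 0.12484709] 0.05706905420672891 [[ 0.1162 -0.0299 -0.0105]
 [ 0.116   0.0272 -0.0105]] tips [[ 0.1034 -0.0231 -0.0105]
 [ 0.1037  0.0206 -0.0105]
 [ 0.1277 -0.0251 -0.0105]
 [ 0.1276  0.0227 -0.0105]]
vial [[0.59637629 0.04601498 0.053     ]] [[0.1166 0.0025 0.0613]] [0.59635598 0.04619993 0.053     ] 0.02224970806674139 0.022476539011824448 pot [[0.595477   0.04611608 0.027     ]] [[0.1168 0.0016 0.0873]]
```

drive_tool --moves '[0,0,0,0.0032,0.001,0,0.43,0,0,0,0,0,-0.02,0.43,0,0,0,0,0,-0.02,0.43,0,0,0,0,0,0,0.43,0,0,0,0,0,0,0.43]'

```text
t: 20.1
tool_pos: [0.6135, -0.0684, 0.0737]
tool_rot: [-2.056, -2.374, 0.001]
contact_force: [0.3, 0.8, -0.5]
opening: 0.049
```

Run:
```python
from h import *
o,im=snap('wrist','w16.png'); o=st(); snap('scene','s16.png')
cv2.imwrite('pics/w16c.png',cv2.resize(im[0:130,170:380,::-1],None,fx=3.8,fy=3.8,interpolation=cv2.INTER_CUBIC))
a=cv2.imread('pics/s16.png'); cv2.imwrite('pics/s16c.png',cv2.resize(a[180:260,270:370],None,fx=7.5,fy=7.5,interpolation=cv2.INTER_CUBIC))
```

```text
t 20.15 q [-0.232  0.178  1.751 -0.     1.212 -0.375] p [ 0.614  -0.0686  0.0745] r [2.0564e+00 2.3745e+00 3.0000e-04] F [ 0.8 -0.5 -1.1] open 0.04870275142004406
```

View pics/w16c.png

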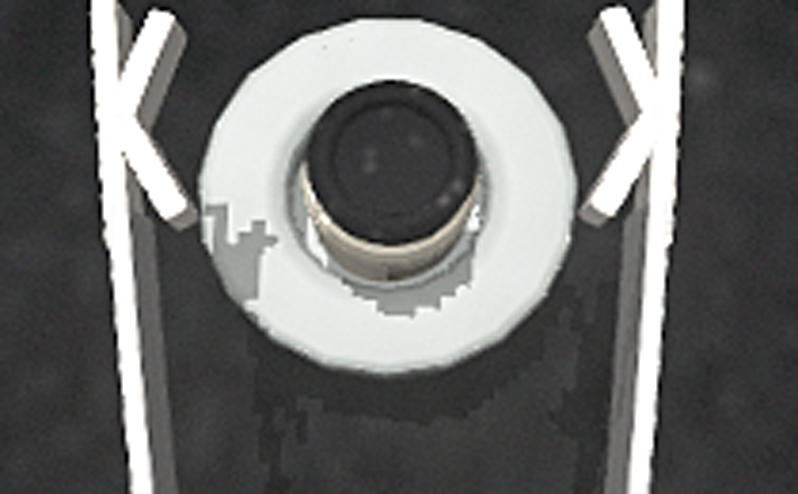

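View pics/s16c.png

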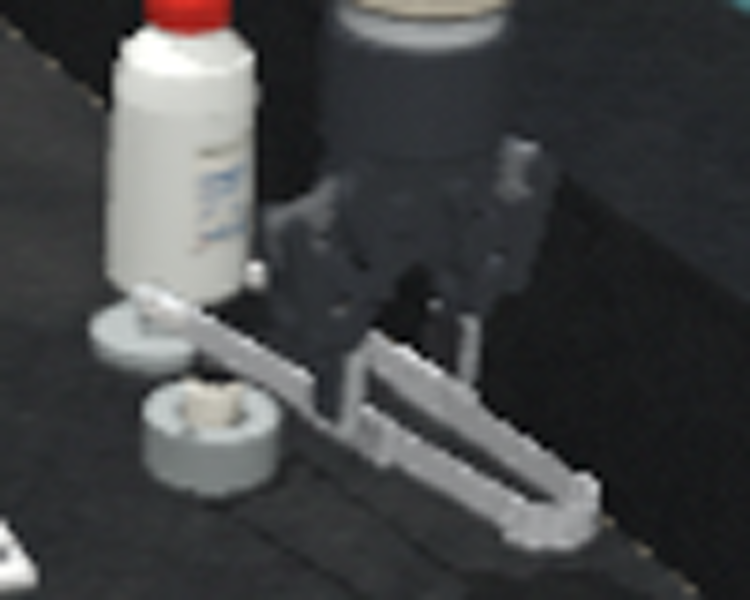

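Run:
```python
from h import *
o=st(); f=lambda p:np.array(p)/3.8+[170,0]-.37
V=wplane(f([[392,162]]),.053,o); Vr=wplane(f([[306,165],[480,165]]),.053,o)
P=wplane(f([[388,196]]),.027,o); Pr=wplane(f([[200,190],[577,190]]),.027,o)
Rt=R.from_rotvec(o['tool_rot']).as_matrix()
tl=lambda X:((X-o['tool_pos'])@Rt).round(4)
print('vial',V,tl(V),tl(Vr),np.linalg.norm(Vr[0]-Vr[1]),'pot',P,tl(P),tl(Pr))
# tongs pitch check: jaw tip outer in scene at (148,290)/7.5, tail (550,500)
a=np.array([[148,290]])/7.5+[270,180]
x=np.array([.116,-.028,0])
for h in (.0,.005,.0105,.015):
    p=o['tool_pos']+Rt@np.array([.127,-.03,-h]); print(h,(proj('scene',p)-[270,180])*7.5)
for h in (.0,.0055,.0155,.0155): 
    p=o['tool_pos']+Rt@np.array([-.107,0,-h]); print('tail',h,(proj('scene',p)-[270,180])*7.5)
```

```text
t 20.2 q [-0.232  0.178  1.751  0.     1.212 -0.375] p [ 0.6143 -0.0686  0.075 ] r [2.0559e+00 2.3740e+00 1.0000e-03] F [0.  0.1 0.1] open 0.04879723928023354
vial [[0.59694486 0.04589719 0.053     ]] [[ 0.1158 -0.0008  0.0219]] [[ 0.1156 -0.012   0.0219]
 [ 0.1155  0.0107  0.0219]] 0.022662490483352674 pot [[0.5963873  0.04550083 0.027     ]] [[ 0.1155 -0.0014  0.0479]] [[ 0.1173 -0.03    0.0479]
 [ 0.1171  0.0272  0.048 ]]
0.0 [[144.69523838 314.70958862]]
0.005 [[145.1284595  304.09575612]]
0.0105 [[145.6062349  292.39035282]]
0.015 [[145.99810571 282.78959491]]
tail 0.0 [[559.37030176 527.80401002]]
tail 0.0055 [[560.51553388 515.23346809]]
tail 0.0155 [[562.60655976 492.28150237]]
tail 0.0155 [[562.60655976 492.28150237]]
```

drive_tool --moves '[0,0,0,0,0,-0.015,0.43,0,0,0,0,0,-0.015,0.43,0,0,0,0,0,-0.01,0.43,0,0,0,0,0,0,0.43,0,0,0,0,0,0,0.43]'

```text
t: 20.82
tool_pos: [0.6139, -0.0685, 0.0344]
tool_rot: [2.057, 2.375, 0.0]
contact_force: [0.6, 0.0, -0.6]
opening: 0.0491
```

Run:
```python
from h import *
o,im=snap('wrist','w17.png'); o=st(); snap('scene','s17.png')
a=im[0:130,170:380,::-1]; b=cv2.imread('pics/s17.png')[190:270,270:370]
cv2.imwrite('pics/w17c.png',cv2.resize(a,None,fx=3.8,fy=3.8,interpolation=cv2.INTER_CUBIC)); cv2.imwrite('pics/s17c.png',cv2.resize(b,None,fx=7.5,fy=7.5,interpolation=cv2.INTER_CUBIC))
```

```text
t 20.875 q [-0.232  0.23   1.766 -0.     1.144 -0.375] p [ 0.6142 -0.0686  0.0348] r [2.0561e+00 2.3742e+00 7.0000e-04] F [ 0.7 -0.6 -0.9] open 0.049005767490572116
```

View pics/w17c.png

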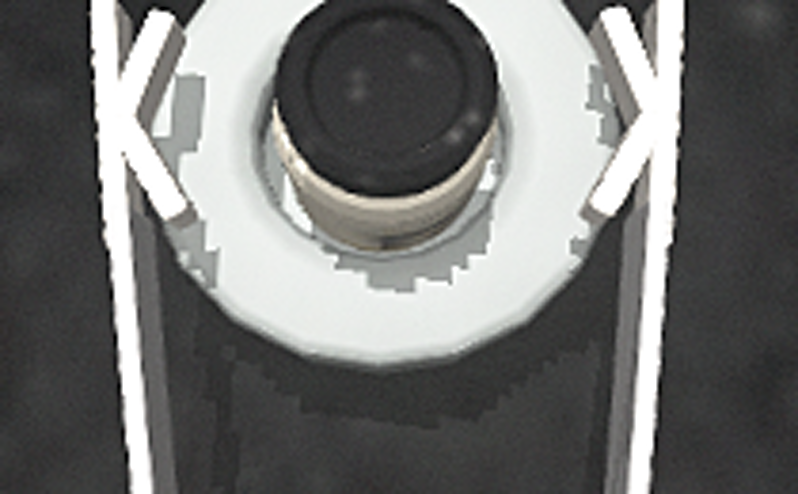

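View pics/s17c.png

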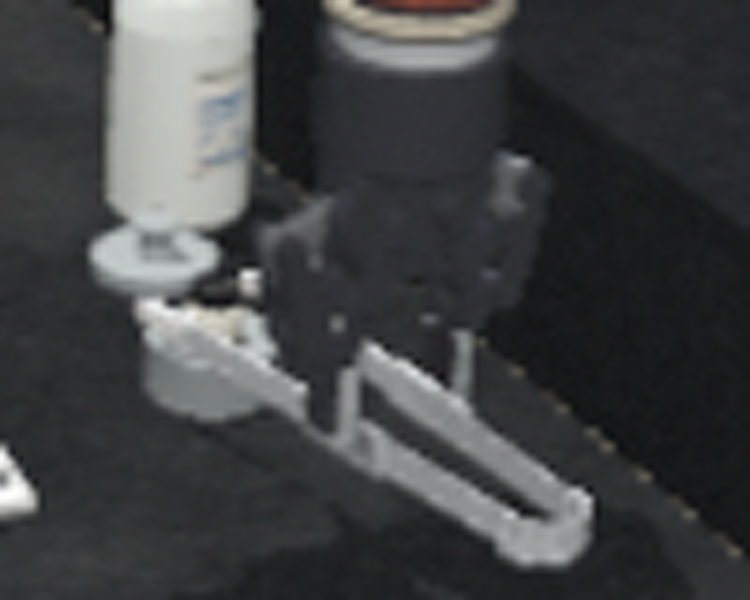

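Run:
```python
from h import *
o=st(); f=lambda p:np.array(p)/3.8+[170,0]-.37
Rt=R.from_rotvec(o['tool_rot']).as_matrix()
tl=lambda X:((X-o['tool_pos'])@Rt).round(4)
print(tl(wplane(f([[387,90],[275,90],[498,90],[387,197]]),.053,o)))
```

```text
t 20.925 q [-0.232  0.23   1.766  0.     1.144 -0.375] p [ 0.6143 -0.0686  0.035 ] r [2.0559e+00 2.3740e+00 9.0000e-04] F [ 0.6  0.4 -0.9] open 0.04910060922844765
[[ 0.1156 -0.0012 -0.0181]
 [ 0.1158 -0.0123 -0.0181]
 [ 0.1158  0.0098 -0.0181]
 [ 0.1042 -0.0012 -0.0181]]
```

drive_tool --moves '[0,0,0,0,0,0,0.47,0,0,0,0,0,0,0.5,0,0,0,0,0,0,0.53,0,0,0,0,0,0,0.56,0,0,0,0,0,0,0.58]' --newtons 25

```text
t: 21.55
tool_pos: [0.6137, -0.0685, 0.0343]
tool_rot: [2.057, 2.375, 0.0]
contact_force: [0.4, -0.1, -1.5]
opening: 0.0363
```

drive_tool --moves '[0,0,0,0,0,0,0.6,0,0,0,0,0,0,0.62,0,0,0,0,0,0,0.65,0,0,0,0,0,0,0.65,0,0,0,0,0,0,0.65]'

```text
t: 22.18
tool_pos: [0.6137, -0.0685, 0.0343]
tool_rot: [2.057, 2.375, -0.0]
contact_force: [-0.3, 0.5, -1.4]
opening: 0.0364
```

Run:
```python
from h import *
o,im=snap('wrist','w18.png'); o=st(); snap('scene','s18.png')
a=im[0:130,170:380,::-1]; b=cv2.imread('pics/s18.png')[190:270,270:370]
cv2.imwrite('pics/w18c.png',cv2.resize(a,None,fx=3.8,fy=3.8,interpolation=cv2.INTER_CUBIC)); cv2.imwrite('pics/s18c.png',cv2.resize(b,None,fx=7.5,fy=7.5,interpolation=cv2.INTER_CUBIC))
```

```text
t 22.225 q [-0.232  0.23   1.767  0.     1.144 -0.375] p [ 0.6137 -0.0685  0.0342] r [-2.0566 -2.3748 -0.    ] F [ 0.7 -0.3 -0.4] open 0.036492336110429444
```

View pics/w18c.png

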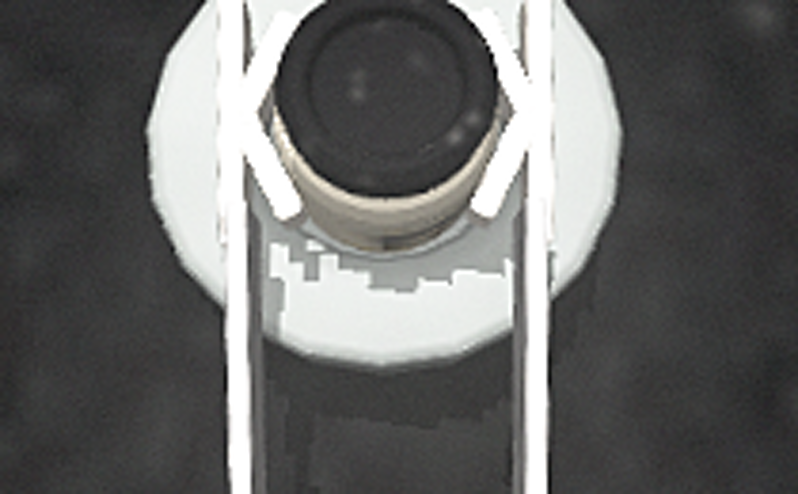

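View pics/s18c.png

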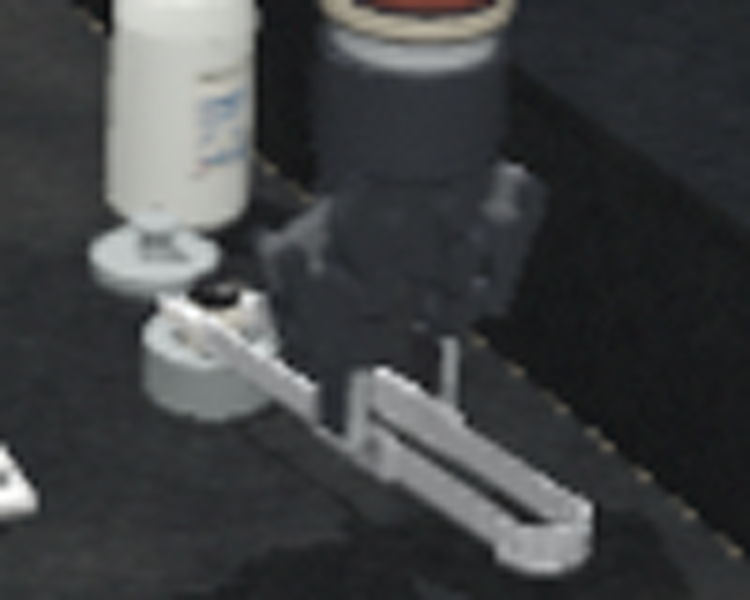

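drive_tool --moves '[0,0,0,0,0,0.004,0.8,0,0,0,0,0,0.008,0.8,0,0,0,0,0,0.01,0.8,0,0,0,0,0,0.01,0.8,0,0,0,0,0,0.01,0.8]' --newtons 30

```text
t: 22.9
tool_pos: [0.6139, -0.0685, 0.0774]
tool_rot: [2.056, 2.374, 0.001]
contact_force: [-0.4, 0.8, -0.2]
opening: 0.0362
```

drive_tool --moves '[0,0,0,0,0,0.015,0.8,0,0,0,0,0,0.018,0.8,0,0,0,0,0,0.018,0.8,0,0,0,0,0,0.01,0.8,0,0,0,0,0,0.005,0.8]'

```text
t: 23.52
tool_pos: [0.614, -0.0686, 0.1433]
tool_rot: [2.056, 2.374, 0.001]
contact_force: [0.0, 0.0, -1.0]
opening: 0.0362
```

drive_tool --moves '[0,0,0,0,0,0,0.8,0,0,0,0,0,0,0.8,0,0,0,0,0,0,0.8,0,0,0,0,0,0,0.8,0,0,0,0,0,0,0.8]'

```text
t: 24.15
tool_pos: [0.6136, -0.0685, 0.1421]
tool_rot: [-2.057, -2.375, 0.0]
contact_force: [0.5, 0.4, -1.2]
opening: 0.0358
```

Run:
```python
from h import *
o,im=snap('wrist','w19.png'); o=st(); snap('scene','s19.png'); snap('top','t19.png')
a=im[0:130,170:380,::-1]; b=cv2.imread('pics/s19.png')[160:270,220:370]
cv2.imwrite('pics/w19c.png',cv2.resize(a,None,fx=3.8,fy=3.8,interpolation=cv2.INTER_CUBIC)); cv2.imwrite('pics/s19c.png',cv2.resize(b,None,fx=5.3,fy=5.3,interpolation=cv2.INTER_CUBIC))
```

```text
t 24.2 q [-0.232  0.104  1.711 -0.     1.327 -0.375] p [ 0.6136 -0.0685  0.1422] r [-2.0566e+00 -2.3747e+00  1.0000e-04] F [-0.1  0.2 -1.5] open 0.03622224111944529
```

View pics/w19c.png

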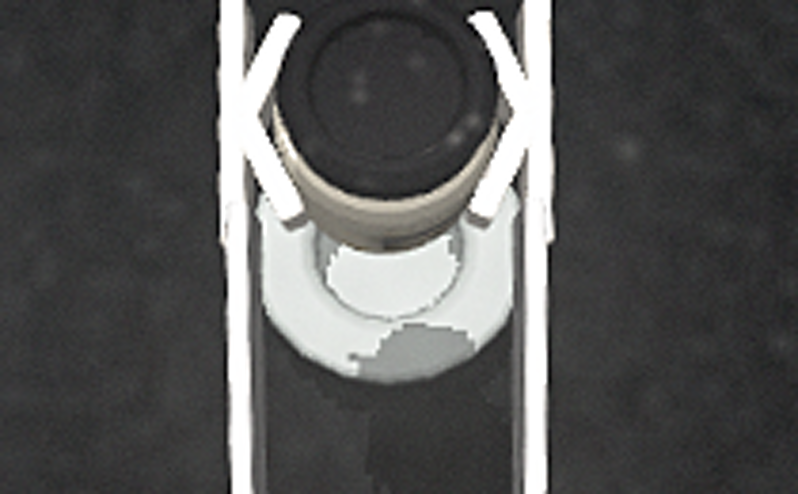

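View pics/s19c.png

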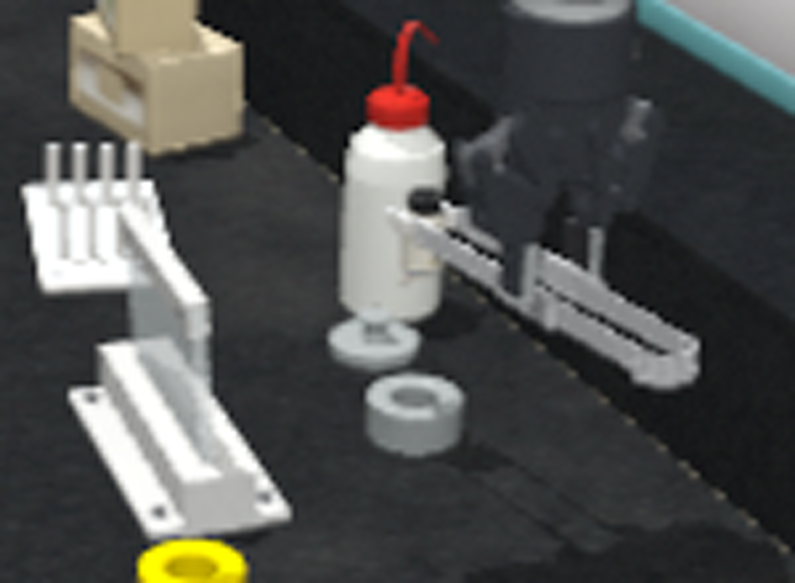

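Run:
```python
from h import *
st(); print(ctrl.finish_job())
```

```text
t 24.3 q [-0.232  0.104  1.711  0.     1.327 -0.375] p [ 0.6137 -0.0685  0.1422] r [-2.0566 -2.3748  0.    ] F [-0.   0.7 -1. ] open 0.03622040820180972
the job is handed in; nothing more can be done
None
```

I set the shield panel in the foot's slot and released it. I then used the spring tongs to lift the vial out of the lead pot. I handed the job in at 24.3 s (limit 64 s).

- **Panel:** I took the clear panel from the rack and lowered it until its weight came off the wrist, then released it. Once released it tipped about 4°, within the slot's clearance; the strip ended about 8 mm towards the robot. In the scene image its top edge sits where a fully seated panel would be. I left the lean as it was.
- **Tongs and vial:** I carried the tongs squeezed to 49 mm and checked the jaws were centred on the vial before closing them. They stopped on the vial at 36.4 mm, and the gripper itself never touched it. The last pictures show the vial upright in the jaws and still over its pot.
- **Height:** I raised the vial 108 mm. By that figure its foot is about 87 mm above the pot's rim and its middle about 110 mm. I chose this because "about 10 cm above its pot" could mean either.
- **The rest:** The pot, lid and wash bottle look undisturbed in the last close-up. I did not check the beaker and timer again at the end, but the arm was never aimed near them. One contact stood out: the fingertips met the bench with about 6 N while closing on the tongs, so I raised them 2 mm.

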